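# Set up the folding mirror on the hall bench

## Robot

A 6-joint arm with a two-finger parallel gripper is mounted at the origin on the work surface. World frame = base frame: x ahead of the robot, y to its left, z up, the work surface at z = 0. Lengths are in m, angles in degrees, forces in N, time in s.
With the tool pointing down it reaches from about 0.4 to 0.825 m from the base axis. Payload 7 kg.
Tool frame: the origin (TCP) lies on the front face of the gripper's body, between the roots of the fingers; the fingertips stand 66 mm ahead of it and the grasp point (between the pads) lies 47 mm ahead of it (nose_length is the distance from the TCP to the fingertips, in m); y points along the fingers, z is the direction in which the jaws open and shut, and the axes are right-handed (so a half turn about y gives the same grasp; the last joint's range is limited). The gripper opens to 88 mm and grips with 3 to 60 N. Pads are 19 mm wide; open, the fingers measure 130 mm over their backs; the gripper's body (78 mm by 193 mm) begins 47 mm behind the grasp point.
Start: joints at [-60.441, 20.546, 0.682, 0, -70.136, -16.507], TCP at [0.152, -0.658, 0.292] pointing down, gripper open.
Joint ranges: [-176.03, 176.03], [-82.01, 121.73], [-58.28, 71.71], [-173.87, 95.51], [-174.79, -0.11], [-173.66, 173.66]. Speed limits (degrees/s): [136.94, 136.94, 172.46, 180, 180, 180].

## Interface

Orientations are given as [roll, pitch, yaw] about the fixed x, y, z axes, in that order (R = Rz(yaw) Ry(pitch) Rx(roll)).
In Python, from plant import get_state, capture, close_job, nose_length gives the robot as it stands.
- The arm moves only by the tool apply_moves, never from a script. Its argument "rows" is a list of rows, each a list of 2 entries, a list of its own where there are three numbers: the shift along the tool's x, y, z in m, then the turn about the tool's y in degrees. In form: [[[tx, ty, tz], yaw], ...]. A call has 1 to 20 rows; each row is the pose to reach, as a shift and turn from the pose commanded when the call began, along the tool's axes at that moment; what a row does not reach only later rows make up. A row lasts 1/8 s, in which the tool goes at most 62.5 mm and 10.7 degrees, less where a joint would pass 70% of its speed; a pose out of reach is approached as far as the arm can. A call with a gripper value outside its range is refused whole. "gripper" is the opening, from 0 (shut) to 1 (fully open), set as the call begins (left out, the last holds). The fingers move at their own pace and stop on an object; "grip_force" is the grip in N (left out, the last holds). Time passes only in rows, so rows that repeat a pose let the fingers close. It gives the time, the measured TCP pose, the force and the opening at its end, in the units of the state.
- get_state(): the state, without advancing time (a new reading comes with each control period).
- capture(name): name is "scene" or "top" or "wrist"; returns a dict with "pixels" (420x560x3 uint8, blue, green, red), "z_map" (420x560 float32, m along the optical axis (not along the pixel's ray), 0 where there is no reading), "intrinsics" (3x3 intrinsics, pixels), "rvec" (rotation vector, rad) and "tvec" (3), from world to camera coordinates, as OpenCV has them; the wrist camera has in their place "mount" (4x4, takes a point from camera to tool coordinates, whose origin is the TCP and whose axes are the tool frame's). Camera axes: x right, y down, z forward; pixel columns grow to the right and rows downward; lengths in m; the calibration is good to about 2 mm. A picture is of the moment at which its call begins: read the wrist's pose just before it.
- close_job(): hands the job in, once; it reports no verdict.
The state is a dict: "time_s": time; "joints": joint angles; "qd": joint speeds; "joint_torque": joint torques, N m; "tcp_pos": TCP position; "eef_rot": TCP orientation; "contact_force": force on the tool from outside, world axes, zero at the start; "moment": the same for the moment, N m; "gripper_width": finger opening in m.
Only numpy, scipy, OpenCV 4.12 (cv2) and the standard library are available. Lean on these libraries where they do the work, as an engineer would, in place of code of your own. Each camera call takes 0.05 s, during which the arm holds its last target.

## Task

The small table mirror is stored folded, on its long side, in the letter rack. Lift it out, set it down on its long side on the open bench or the cork mat and let go, and push its folding leg out until it meets its stop; then take the mirror again and stand it up on the cork mat, resting on its lower edge and the leg's foot, square with the mat and entirely on it, with the glass towards the front door (the bench's far edge, away from the arm). Do not let the mirror fall or lie flat, and leave the other things where they are.

Things in the scene. Friction and masses are not known exactly. Their poses are not given: they have to be found in the camera images.
- mirror: Table mirror, wood frame 160 tall, 100 wide, 28 thick (mm), 0.35-0.6 kg: pale glass, plywood back with folding leg. Stored vertical on a long side. Origin: centre of that side's underside. +x out of the glass (faces at x = +-14), +y to its top (ends y = +-80), +z its width (0 to 100; up in the rack). Stood on its leg: +y up, leaning back 0.22 rad, z level. Grip the frame across its thickness.
- leg (a joint): Leg angle, rad: 0 folded on the back, 1.0 fully out at its stop; starts 0-0.09. The foot swings from the mirror's -y towards -x. Stays where left (friction 0.025 N m: about 0.2 N at the foot). T-shape, 8 mm thick: stem 26 mm wide; at its end a cross foot, 109-125 mm from the hinge, 99 mm wide. Folded, the cross foot sticks out 14-30 mm past the lower edge: push it there from the glass side.
- leg_hinge (a point): Middle of the leg's hinge, at (-19, 15, 50) mm in the mirror's frame. Hinge axis parallel to the mirror's z, in the leg's mid-thickness: upright while the mirror stands on its long side.
- leg_foot (a point): Middle of the end edge of the cross foot, on the leg's side facing the mirror, 125 mm from the hinge. Rests on the mat when the mirror stands.
- lower_edge (a point): Middle of the mirror's lower edge at the back: (-14, -80, 50) mm in the mirror's frame. Rests on the mat when the mirror stands; the foot then rests 110 mm behind it.
- rack: Fixed wooden letter rack. Origin: on the bench under the slots' middle. Floor 14 mm thick. Dividers along y (-70 to 95 mm), tops 62 mm above the bench, at x = -64, 0, 64 mm make two 58 mm slots; a 116 mm tall end board closes the +y end (y = 95-103 mm), -y end open. Mirror in one slot (its +y along the rack's +y, foot out at the open end), diary in the other.
- mat: Fixed cork mat, 210 x 210 mm, 4 mm thick. Origin: centre of its underside. +x points to its edge on the front door's side (away from the arm).
- diary: Bystander: black pocket diary 100 x 74 x 14 mm, standing on its long edge in the other slot of the rack. Origin: centre of its underside.
- jar: Bystander: glass jar with a steel screw lid, 74 mm across, 92 mm high. Origin: centre of its underside.
- shoehorn: Bystander: flat steel shoehorn 193 mm long, 38 mm wide, up to 9 mm high, lying on the bench. Origin: near the middle of its underside, x along its length.
- clip: Bystander: plastic reflector clip 64 x 34 x 14 mm lying on the bench. Origin: centre of its underside.
Mind the look-alikes: they are no part of the job. What is meant by the mirror is not black, and is the larger of those in its own colour.

How it is judged (in metres and radians):
On the way, in this order (a step that is already met when the one before it is completed fails the run):
1. the mirror stands out of the rack on its long side on the bench or the mat, let go (height (world z) of mirror below 0.01 m and angle between mirror's own z axis and vertical below 0.15 rad and contact force between mirror and the fingers below 0.3 N and linear speed of mirror below 0.03 m/s), for 0.2 s.
2. the leg is swung out to its stop while the mirror stands on its long side (value of joint leg above 0.94 rad and angle between mirror's own z axis and vertical below 0.25 rad and height (world z) of mirror below 0.015 m), for 0.2 s.
At the end, for the whole second after the job is handed in: Mirror at rest by itself on the mat, leaning back 0.10-0.34 rad, leg over 0.94 rad, glass to the door, square within 0.26 rad; lower edge and foot wholly on the mat: in its door-side and arm-side half, within 105 mm of its centre in x, their middles within 52 and 56 mm in y (value of joint leg above 0.94 rad and angle between mirror's own y axis and vertical between 0.1 and 0.34 rad and angle between mirror's own x axis and vertical below 1.5 rad and height (world z) of each of lower_edge, leg_foot below 0.01 m and angle between the z axis of mirror and the y axis of mat, either way round below 0.26 rad and x of lower_edge in the frame of mat between 0 and 0.105 m and x of leg_foot in the frame of mat between -0.105 and 0 m and y of lower_edge in the frame of mat between -0.052 and 0.052 m and y of leg_foot in the frame of mat between -0.056 and 0.056 m and linear speed of mirror below 0.02 m/s and angular speed of mirror below 0.1 rad/s); the robot touches nothing.
It fails at once if the mirror falls or lies flat on its glass or its back (angle between mirror's own x axis and vertical below 0.5 rad or angle between mirror's own x axis and vertical above 2.64 rad).
It fails at once if the jar is moved more than 30 mm or tipped (distance of jar from where it was at the start of the episode above 0.03 m or angle between jar's own z axis and vertical above 0.4 rad).
It fails at once if the shoehorn is moved more than 30 mm (distance of shoehorn from where it was at the start of the episode above 0.03 m).
It fails at once if the reflector clip is moved more than 30 mm (distance of clip from where it was at the start of the episode above 0.03 m).
It fails at once if the diary is moved more than 30 mm (distance of diary from where it was at the start of the episode above 0.03 m).
It also fails if it takes over 72 s, if anything falls off the work surface, if the arm or the gripper's body presses on something with over 40 N, if the wrist force passes 120 N, or if a joint passes its speed limit or range.

## Working session

There is one attempt and no reset: what is moved stays moved. The work goes in short steps, Python scripts to look and compute and a tool call to move; the robot and the scene stay as the last step left them, time stands still between calls to the robot, and variables do not carry over. Pictures are saved under pics/ and viewed, and the job is handed in when it is done.

Besides the shell and the picture viewer there is one more tool, called after "Emit:" as name([rows], argument=value, ...), one row to a line, values as JSON. apply_moves: Moves the arm, as the interface text tells. Its arguments: {"type":"object","properties":{"rows":{"type":"array"},"gripper":{"type":"number"},"grip_force":{"type":"number"}},"required":["rows"]}

```bash
ls; mkdir -p pics; python3 - <<'E'
from plant import *
import cv2
print(get_state(), nose_length if not callable(nose_length) else nose_length())
for n in("scene","top"):
    c=capture(n); cv2.imwrite(f"pics/{n}0.png",c["pixels"]); print(n,c["intrinsics"],c["rvec"],c["tvec"])
E
```

```text
pics
{'time_s': 0.0, 'joints': array([-6.04423329e+01,  2.05908204e+01,  6.32897777e-01, -2.16618202e-02,
       -7.01347912e+01, -1.65084934e+01]), 'qd': array([-0.04029091,  0.01321418, -0.01930975, -0.09975293, -0.00061237,
        0.08670189]), 'joint_torque': array([ 6.10137395e-04, -5.82725322e+01,  2.93051791e+01,  6.99672371e+00,
        7.16711045e-03, -1.24096709e-04]), 'tcp_pos': array([ 0.15232613, -0.65718975,  0.29121803]), 'eef_rot': array([-8.99053211e+01,  6.82411643e-03,  1.30418019e+01]), 'contact_force': array([ 0.34070526, -0.09875479,  0.21556922]), 'moment': array([ 0.01640776, -0.04112104,  0.00128921]), 'gripper_width': 0.08757607311453891} 0.0656
scene [[460.58780305   0.         281.78277575]
 [  0.         460.58780305 209.42525859]
 [  0.           0.           1.        ]] [ 1.05473742  2.67821827 -0.6700726 ] [ 0.40733242 -0.27476244  1.35778813]
top [[382.3615947    0.         280.43254115]
 [  0.         382.3615947  209.99486915]
 [  0.           0.           1.        ]] [ 2.13993539 -2.05738714  0.24290569] [-0.06425231  0.53947555  0.87133495]
```

View pics/scene0.png

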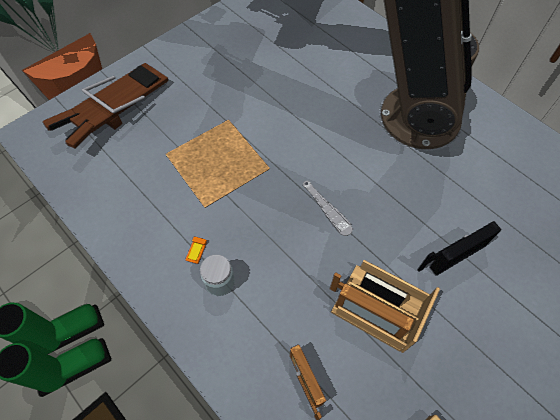

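View pics/top0.png

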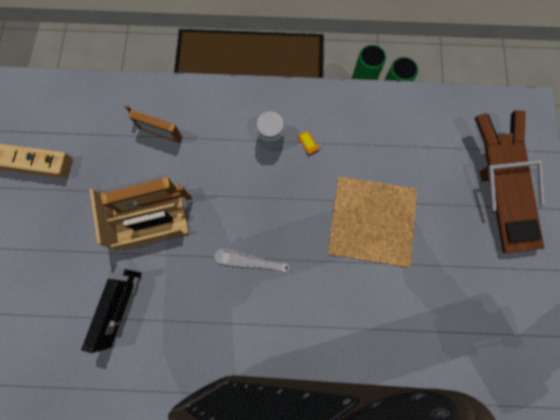

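```bash
cat > h.py <<'E'
from plant import *
import cv2, numpy as np
from scipy.spatial.transform import Rotation as Rn
def cam(n):
    s=get_state(); c=capture(n); K=c["intrinsics"]
    if n=="wrist":
        T=np.eye(4); T[:3,:3]=Rn.from_euler("xyz",s["eef_rot"],degrees=True).as_matrix(); T[:3,3]=s["tcp_pos"]
        M=T@c["mount"]; R=M[:3,:3]; o=M[:3,3]
    else:
        R=cv2.Rodrigues(np.array(c["rvec"]))[0].T; o=-R@np.array(c["tvec"])
    return dict(px=c["pixels"],z=c["z_map"],K=K,R=R,o=o)
def pts(c):
    h,w=c["z"].shape; u,v=np.meshgrid(np.arange(w),np.arange(h)); z=c["z"]
    K=c["K"]; P=np.stack([(u-K[0,2])/K[0,0]*z,(v-K[1,2])/K[1,1]*z,z],-1)
    return P@c["R"].T+c["o"]
def ray(c,u,v,h):
    K=c["K"]; d=c["R"]@np.array([(u-K[0,2])/K[0,0],(v-K[1,2])/K[1,1],1]); return c["o"]+d*(h-c["o"][2])/d[2]
def proj(c,P):
    q=(np.asarray(P)-c["o"])@c["R"]; p=q@c["K"].T; return p[:,:2]/p[:,2:]
def crop(c,name,u0,u1,v0,v1,k):
    cv2.imwrite("pics/"+name,cv2.resize(c["px"][v0:v1,u0:u1],None,fx=k,fy=k,interpolation=cv2.INTER_CUBIC))
E
python3 - <<'E'
from h import *
np.set_printoptions(precision=3,suppress=True)
c=cam("top");P=pts(c)
crop(c,"t1.png",80,210,90,260,3.4)
for u,v in [(140,190),(153,123),(110,312),(175,193),(150,217),(373,222),(270,122),(250,262),(308,142)]: print(u,v,P[v,u],c["o"])
# mat
hsv=cv2.cvtColor(c["px"],cv2.COLOR_BGR2HSV)
m=cv2.inRange(hsv,(8,90,90),(25,255,255)); m[:, :310]=0;m[:,440:]=0
k=max(cv2.findContours(m,0,2)[0],key=cv2.contourArea); r=cv2.minAreaRect(k); b=cv2.boxPoints(r)
print("mat",[ray(c,*p,.004)[:2] for p in b], ray(c,*r[0],.004))
s=cam("scene"); crop(s,"s1.png",310,460,220,380,3.6)
Q=pts(s)
for X,n in((P,"top"),(Q,"scene")):
    print(n)
E
```

```text
140 190 [0.564 0.285 0.114] [ 0.328 -0.047  0.972]
153 123 [0.75  0.288 0.08 ] [ 0.328 -0.047  0.972]
110 312 [0.287 0.331 0.08 ] [ 0.328 -0.047  0.972]
175 193 [0.57  0.214 0.078] [ 0.328 -0.047  0.972]
150 217 [0.506 0.264 0.088] [ 0.328 -0.047  0.972]
373 222 [ 0.533 -0.283  0.003] [ 0.328 -0.047  0.972]
270 122 [ 0.757 -0.009  0.097] [ 0.328 -0.047  0.972]
250 262 [0.418 0.029 0.004] [ 0.328 -0.047  0.972]
308 142 [ 0.746 -0.11   0.009] [ 0.328 -0.047  0.972]
mat [array([ 0.445, -0.163]), array([ 0.653, -0.192]), array([ 0.627, -0.411]), array([ 0.421, -0.372])] [ 0.534 -0.285  0.004]
top
scene
```

View pics/t1.png

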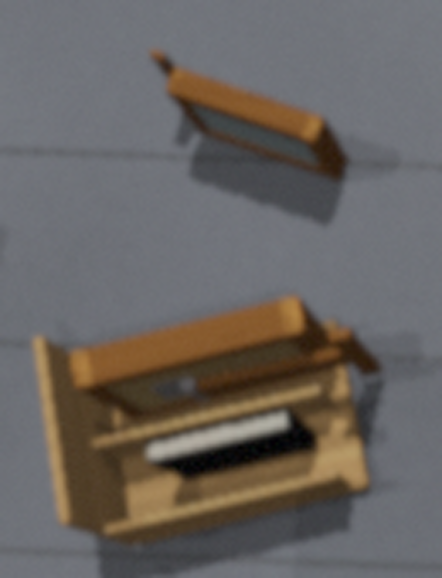

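View pics/s1.png

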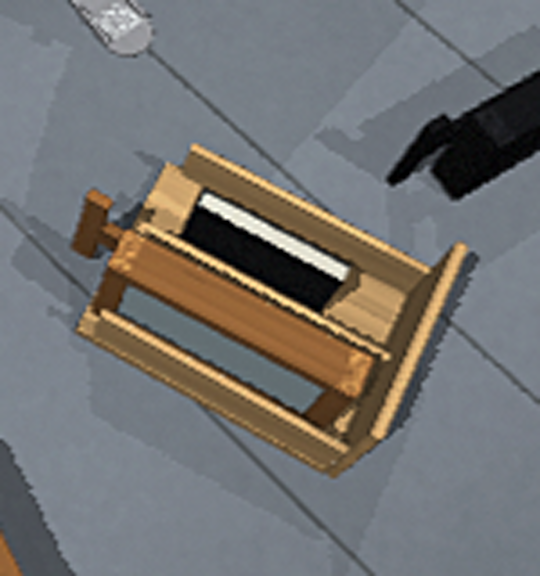

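Candidates (top view): brown in the rack (140,190), smaller brown free-standing (153,123), black (110,312). The mirror is the brown one in the rack: it is the larger brown one and its foot sticks out at the open end (175,193). The crop shows its glass facing the door side.

```bash
python3 - <<'E'
from h import *
np.set_printoptions(precision=4,suppress=True)
for n in("top","scene"):
    c=cam(n);P=pts(c);hsv=cv2.cvtColor(c["px"],cv2.COLOR_BGR2HSV)
    m=(P[...,2]>.107)&(P[...,2]<.122)&(P[...,0]>.48)&(P[...,0]<.66)&(P[...,1]>.17)&(P[...,1]<.355)&(c["z"]>0)
    q=P[m][:,:2].astype(np.float32); z=np.median(P[m][:,2])
    r=cv2.minAreaRect(q*1000); print(n,m.sum(),z,r,"\n",cv2.boxPoints(r))
    # contour-ray based
    mm=(m*255).astype(np.uint8); k=max(cv2.findContours(mm,0,2)[0],key=cv2.contourArea)
    g=np.array([ray(c,*p[0],.114)[:2] for p in k],np.float32)*1000; r=cv2.minAreaRect(g); print("ray",r)
    m2=(P[...,2]>.07)&(P[...,2]<.1)&(P[...,0]>.44)&(P[...,0]<.55)&(P[...,1]>.19)&(P[...,1]<.33)
    print("diary z",P[m2].mean(0),P[m2].max(0))
    if n=="top":m0=cv2.inRange(hsv,(8,90,90),(25,255,255)); m0[:, :310]=0;m0[:,440:]=0
    else: m0=cv2.inRange(hsv,(8,70,70),(25,255,255)); m0[:110]=0;m0[215:]=0;m0[:,:160]=0;m0[:,275:]=0
    k=max(cv2.findContours(m0,0,2)[0],key=cv2.contourArea)
    g=np.array([ray(c,*p[0],.004)[:2] for p in k],np.float32)*1000; print("mat",cv2.minAreaRect(g))
E
```

```text
top 768 0.1149293830059811 ((570.0264282226562, 273.7792663574219), (36.82489013671875, 173.74807739257812), 13.287163734436035) 
 [[532.1404 354.096 ]
 [572.0733 184.999 ]
 [607.9124 193.4626]
 [567.9796 362.5595]]
ray ((565.6467895507812, 289.4655456542969), (29.92381477355957, 145.4407958984375), 17.269258499145508)
diary z [0.5142 0.2839 0.084 ] [0.5499 0.3298 0.098 ]
mat ((537.2838134765625, -282.3273010253906), (208.76632690429688, 208.5303955078125), 82.8880386352539)
scene 907 0.11272716941709648 ((573.2152709960938, 273.5546569824219), (38.23505783081055, 172.0260772705078), 12.231626510620117) 
 [[536.3087 353.5648]
 [572.7548 185.4439]
 [610.1219 193.5445]
 [573.6757 361.6654]]
ray ((570.6851806640625, 289.92889404296875), (29.464313507080078, 141.04351806640625), 17.20032501220703)
diary z [0.5079 0.2792 0.0831] [0.5284 0.3277 0.091 ]
mat ((540.1289672851562, -281.02618408203125), (210.0421905517578, 210.10618591308594), 82.85095977783203)
```

Emit:
apply_moves([
  [[0.371, 0, 0.28], -45],
  [[0.371, 0, 0.28], -45],
  [[0.371, 0, 0.28], -45],
  [[0.371, 0, 0.28], -45],
  [[0.371, 0, 0.28], -45],
  [[0.371, 0, 0.28], -45],
  [[0.371, 0, 0.28], -45],
  [[0.371, 0, 0.28], -45],
  [[0.61, 0, 0.8], -92],
  [[0.61, 0, 0.8], -92],
  [[0.61, 0, 0.8], -92],
  [[0.61, 0, 0.8], -92],
  [[0.61, 0, 0.8], -92],
  [[0.61, 0, 0.8], -92],
  [[0.61, 0, 0.8], -92],
  [[0.61, 0, 0.8], -92],
  [[0.61, 0, 0.8], -92],
  [[0.61, 0, 0.8], -92],
  [[0.61, 0, 0.8], -92],
  [[0.61, 0, 0.8], -92],
])

```text
time_s: 2.8
tcp_pos: [0.5658, 0.2584, 0.2923]
eef_rot: [-90.0, 0.0, 105.0]
contact_force: [0.0, -0.5, 0.5]
gripper_width: 0.0878
```

```bash
python3 - <<'E'
from h import *
np.set_printoptions(precision=4,suppress=True)
s=get_state();print(s["time_s"],s["tcp_pos"],s["eef_rot"],s["joints"])
c=cam("wrist");P=pts(c);crop(c,"w1.png",0,560,0,420,1)
np.savez("w1.npz",P=P,**c); print(c["o"],c["R"])
E
```

```text
2.8 [0.5658 0.2584 0.2923] [-89.9901   0.0045 105.0031] [ 42.5035  15.6032  -6.3734  -0.0006 -68.0342 -27.5001]
[0.5887 0.1773 0.3844] [[-0.966  -0.2458 -0.0806]
 [-0.2587  0.9183  0.2997]
 [ 0.0004  0.3103 -0.9506]]
```

View pics/w1.png

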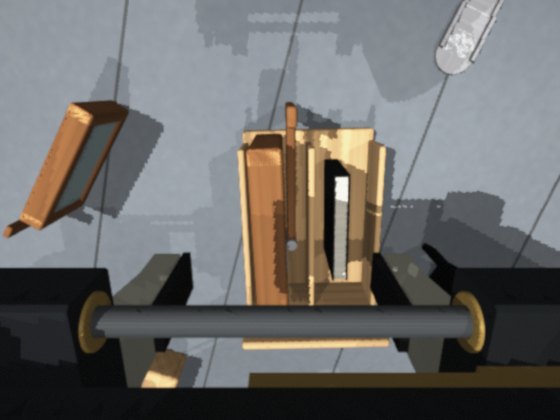

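```bash
python3 - <<'E'
from h import *
np.set_printoptions(precision=4,suppress=True)
d=np.load("w1.npz");P=d["P"];c=dict(K=d["K"],R=d["R"],o=d["o"])
m=(P[...,2]>.106)&(P[...,2]<.122);m[:, :200]=0;m[:,330:]=0;m[300:]=0
L=[];Rr=[]
for v in range(150,296):
    u=np.where(m[v])[0]
    # largest run
    if len(u)<10: continue
    runs=np.split(u,np.where(np.diff(u)>1)[0]+1); r=max(runs,key=len)
    L.append((r[0]-.5,v));Rr.append((r[-1]+.5,v))
for E in(L,Rr):
    g=np.array([ray(c,*p,.114)[:2] for p in E],np.float32)*1000
    l=cv2.fitLine(g,cv2.DIST_HUBER,0,.01,.01).ravel(); s=1 if l[1]>0 else -1
    yaw=np.degrees(np.arctan2(-l[0]*s,l[1]*s)); x0=l[2]+(275-l[3])*l[0]/l[1]; print("yaw",yaw,"x at y=275",x0)
vs=np.where(m[:,265])[0]; print(vs[0], ray(c,265,vs[0]-.5,.114), np.median(P[m][:,2]))
for u in (255,262,270,277):
    v=np.where(m[:,u])[0]; print(u,v[0],ray(c,u,v[0]-.5,.114))
# foot
for u,v in [(291,104),(291,130),(291,160)]: print(P[v,u])
print("diary",P[220,341],P[180,341])
E
```

```text
yaw 17.319096 x at y=275 588.2095
yaw 17.231457 x at y=275 559.2743
148 [0.5895 0.221  0.114 ] 0.11356999256648598
255 148 [0.5968 0.2229 0.114 ]
262 147 [0.5919 0.2209 0.114 ]
270 147 [0.5861 0.2193 0.114 ]
277 147 [0.581  0.2179 0.114 ]
[0.5776 0.1869 0.0744]
[0.5721 0.2071 0.0773]
[0.5653 0.2318 0.0761]
diary [0.5088 0.2704 0.0851] [0.5201 0.2358 0.0851]
```

Emit:
apply_moves([
  [[0.033, 0.05, -0.011], -2.25],
  [[0.033, 0.09, -0.011], -2.25],
  [[0.033, 0.12, -0.011], -2.25],
  [[0.033, 0.145, -0.011], -2.25],
  [[0.033, 0.145, -0.011], -2.25],
  [[0.033, 0.145, -0.011], -2.25],
], gripper=0.6, grip_force=40)

```text
time_s: 3.6
tcp_pos: [0.5687, 0.294, 0.1486]
eef_rot: [-90.1, -0.0, 107.3]
contact_force: [-0.0, 0.3, -0.5]
gripper_width: 0.0527
```

Emit:
apply_moves([
  [[0, 0, 0], 0],
  [[0, 0, 0], 0],
  [[0, 0, 0], 0],
  [[0, 0, 0], 0],
  [[0, 0, 0], 0],
  [[0, 0, 0], 0],
], gripper=0, grip_force=40)

```text
time_s: 4.35
tcp_pos: [0.5681, 0.2944, 0.1476]
eef_rot: [-90.0, -0.0, 107.3]
contact_force: [-1.6, -0.5, 6.3]
gripper_width: 0.0278
```

Gripped (27.8 mm). Lift straight up.

Emit:
apply_moves([
  [[0, -0.02, 0], 0],
  [[0, -0.05, 0], 0],
  [[0, -0.09, 0], 0],
  [[0, -0.13, 0], 0],
  [[0, -0.15, 0], 0],
  [[0, -0.15, 0], 0],
  [[0, -0.15, 0], 0],
])

```text
time_s: 5.22
tcp_pos: [0.5672, 0.2939, 0.2949]
eef_rot: [-89.8, 0.0, 107.3]
contact_force: [-0.9, 0.5, -6.0]
gripper_width: 0.0277
```

```bash
python3 - <<'E'
from h import *
np.set_printoptions(precision=4,suppress=True)
s=get_state();print(s["tcp_pos"],s["eef_rot"],s["contact_force"],s["moment"])
c=cam("scene");crop(c,"s2.png",300,500,150,350,3)
E
```

```text
[0.5672 0.2939 0.2949] [-89.8153   0.0282 107.2781] [-0.8564  0.5223 -6.0175] [0.0054 0.1274 0.0517]
```

View pics/s2.png

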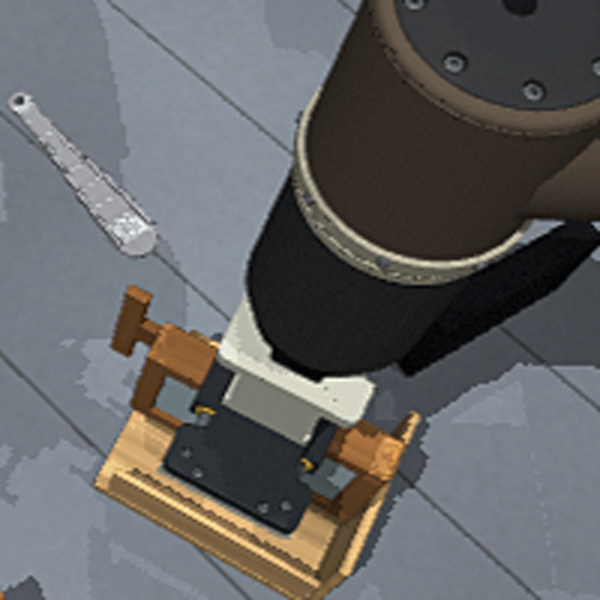

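Emit:
apply_moves([
  [[-0.04, 0, 0.0105], 4],
  [[-0.09, 0, 0.0235], 8],
  [[-0.14, 0, 0.0365], 12],
  [[-0.19, 0, 0.049], 16],
  [[-0.24, 0, 0.062], 20],
  [[-0.29, 0, 0.075], 24],
  [[-0.34, 0, 0.088], 24.4],
  [[-0.39, 0, 0.101], 24.4],
  [[-0.44, 0, 0.114], 24.4],
  [[-0.49, 0, 0.127], 24.4],
  [[-0.53, 0, 0.138], 24.4],
  [[-0.553, 0, 0.1432], 24.4],
  [[-0.553, 0, 0.1432], 24.4],
  [[-0.553, 0, 0.1432], 24.4],
  [[-0.553, 0.06, 0.1432], 24.4],
  [[-0.553, 0.1, 0.1432], 24.4],
  [[-0.553, 0.12, 0.1432], 24.4],
  [[-0.553, 0.12, 0.1432], 24.4],
  [[-0.553, 0.12, 0.1432], 24.4],
])

```text
time_s: 7.65
tcp_pos: [0.5967, -0.2759, 0.1785]
eef_rot: [-90.1, 0.0, 83.0]
contact_force: [1.0, -0.3, -5.8]
gripper_width: 0.0277
```

```bash
python3 - <<'E'
from h import *
s=get_state();print(s["tcp_pos"],s["eef_rot"],s["contact_force"],s["moment"])
c=cam("scene");crop(c,"s3.png",120,320,80,260,4)
c=cam("top");crop(c,"t3.png",300,440,140,300,4)
E
```

```text
[ 0.59671541 -0.27585772  0.17850575] [-9.01029301e+01  2.58474680e-02  8.29741259e+01] [ 1.00783703 -0.27477209 -5.79218893] [ 0.0191781   0.03585819 -0.0059727 ]
```

View pics/s3.png

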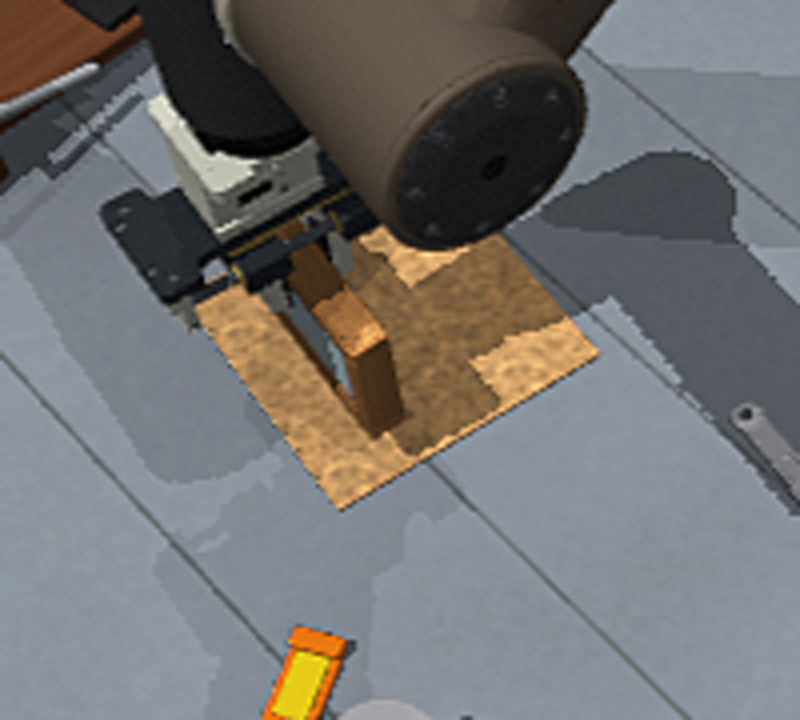

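View pics/t3.png

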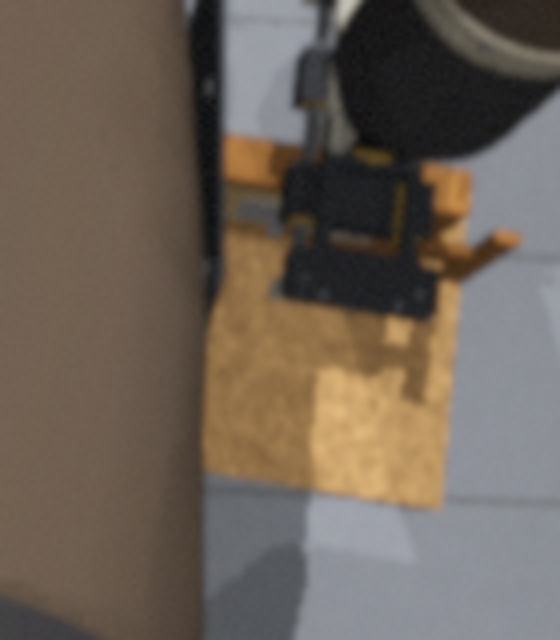

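Emit:
apply_moves([
  [[0, 0.02, 0], 0],
  [[0, 0.03, 0], 0],
  [[0, 0.035, 0], 0],
  [[0, 0.038, 0], 0],
  [[0, 0.04, 0], 0],
  [[0, 0.04, 0], 0],
  [[0, 0.04, 0], 0],
])

```text
time_s: 8.62
tcp_pos: [0.596, -0.2763, 0.1377]
eef_rot: [-90.0, 0.0, 82.9]
contact_force: [-0.9, 1.4, -1.4]
gripper_width: 0.0277
```

Emit:
apply_moves([
  [[0, 0.001, 0], 0],
  [[0, 0.001, 0], 0],
  [[0, 0.001, 0], 0],
  [[0, 0.001, 0], 0],
  [[0, 0.001, 0], 0],
])

```text
time_s: 9.25
tcp_pos: [0.5961, -0.2762, 0.1376]
eef_rot: [-90.1, 0.0, 82.9]
contact_force: [-2.6, 3.6, 6.7]
gripper_width: 0.028
```

Emit:
apply_moves([
  [[0, 0, 0], 0],
  [[0, 0, 0], 0],
  [[0, 0, 0], 0],
  [[0, 0, 0], 0],
  [[0, -0.02, 0], 0],
  [[0, -0.05, 0], 0],
  [[0, -0.08, 0], 0],
  [[-0.05, -0.1, 0], 0],
  [[-0.1, -0.1, 0], 0],
  [[-0.16, -0.1, 0], 0],
  [[-0.2, -0.1, 0], 0],
  [[-0.2, -0.1, 0], 0],
  [[-0.2, -0.1, 0], 0],
], gripper=0.55)

```text
time_s: 10.88
tcp_pos: [0.5709, -0.4746, 0.2357]
eef_rot: [-90.0, -0.0, 82.9]
contact_force: [-0.2, 0.8, 0.4]
gripper_width: 0.0481
```

```bash
python3 - <<'E'
from h import *
s=get_state();print(s["tcp_pos"],s["eef_rot"],s["contact_force"],s["moment"])
c=cam("scene");crop(c,"s4.png",120,320,80,260,4)
c=cam("wrist");crop(c,"w4.png",0,560,0,420,1)
c=cam("top");crop(c,"t4.png",300,440,140,300,4)
E
```

```text
[ 0.57087708 -0.47463665  0.23570708] [-8.99690622e+01 -2.07836291e-02  8.28677560e+01] [-0.2115365   0.82022044  0.39719563] [0.09530953 0.04557641 0.03704904]
```

View pics/s4.png

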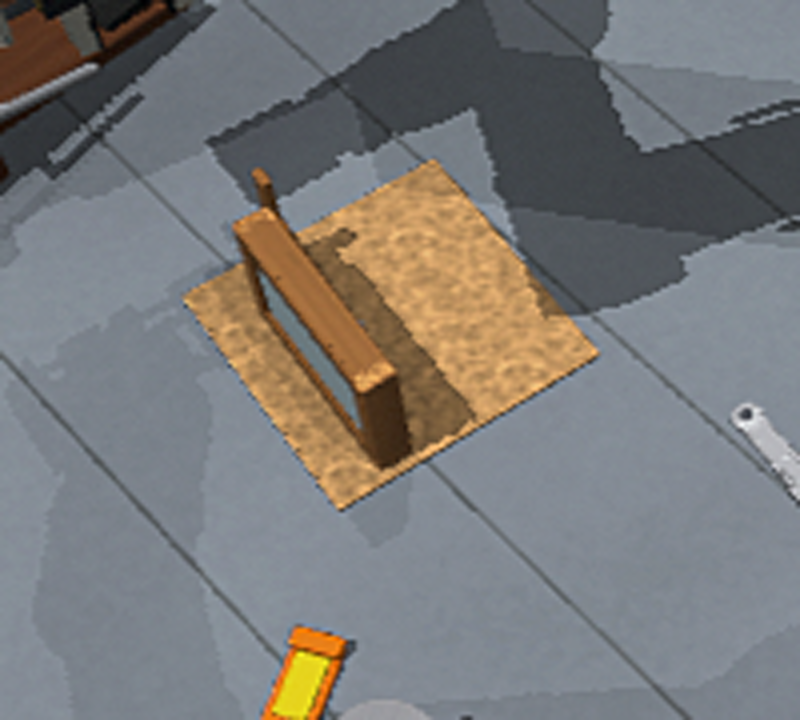

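View pics/w4.png

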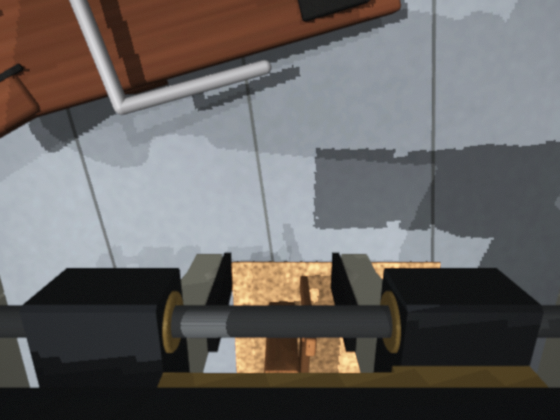

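View pics/t4.png

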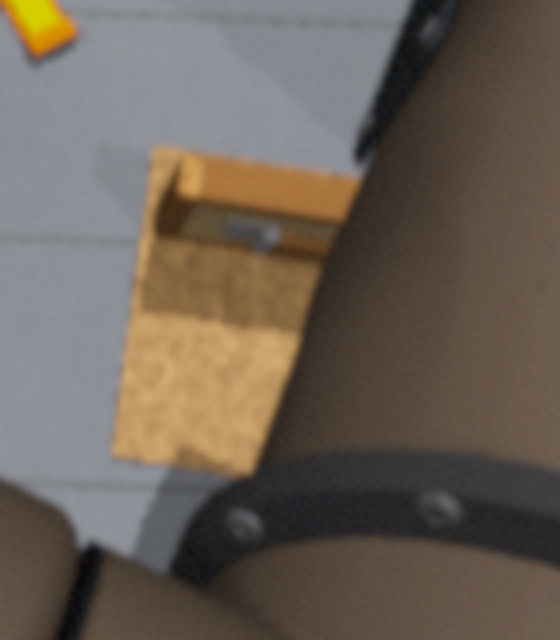

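Emit:
apply_moves([
  [[0.04, 0, -0.025], 0],
  [[0.07, 0, -0.025], 0],
  [[0.091, 0, -0.025], 0],
  [[0.091, 0, -0.025], 0],
  [[0.091, 0, -0.025], 0],
], gripper=0, grip_force=20)

```text
time_s: 11.65
tcp_pos: [0.6071, -0.3875, 0.2366]
eef_rot: [-90.0, 0.0, 82.9]
contact_force: [-0.1, 0.2, -0.9]
gripper_width: 0.0043
```

```bash
python3 - <<'E'
from h import *
np.set_printoptions(precision=4,suppress=True)
s=get_state();print(s["tcp_pos"],s["eef_rot"],s["gripper_width"])
c=cam("scene");crop(c,"s5.png",120,320,80,260,4);P=pts(c)
m=(P[...,2]>.095)&(P[...,2]<.111)&(P[...,0]>.5)&(P[...,0]<.7)&(P[...,1]>-.37)&(P[...,1]<-.15)
mm=(m*255).astype(np.uint8); k=max(cv2.findContours(mm,0,2)[0],key=cv2.contourArea)
g=np.array([ray(c,*p[0],.104)[:2] for p in k],np.float32)*1000; r=cv2.minAreaRect(g); print("ray",r,cv2.boxPoints(r))
E
```

```text
[ 0.6071 -0.3875  0.2366] [-90.027    0.016   82.9308] 0.00428502190897655
ray ((598.5462646484375, -267.85015869140625), (164.01193237304688, 29.356935501098633), 83.1216812133789) [[ 574.1523 -347.508 ]
 [ 603.298  -351.0238]
 [ 622.9402 -188.1923]
 [ 593.7946 -184.6765]]
```

View pics/s5.png

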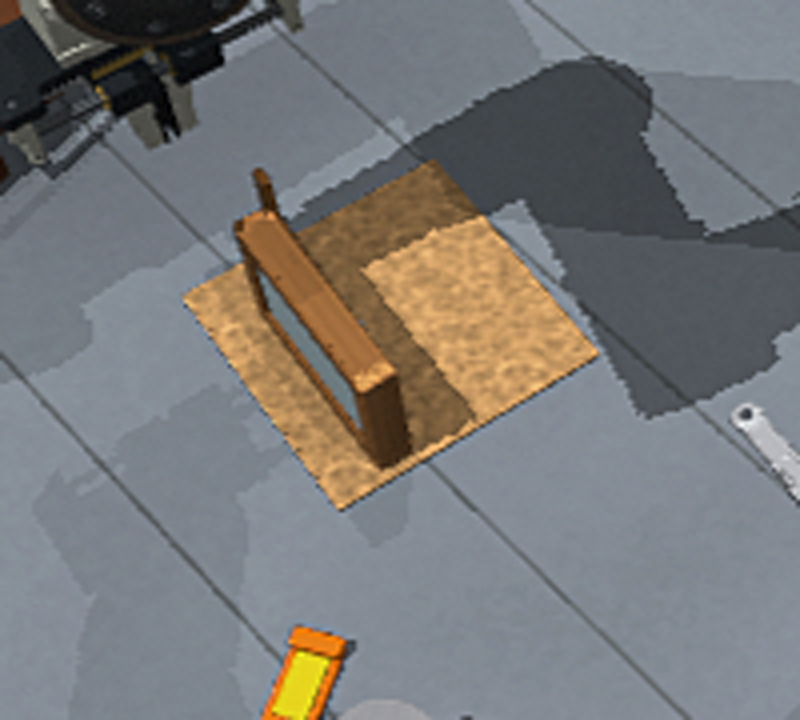

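Emit:
apply_moves([
  [[0.002, 0.05, 0], 0],
  [[0.002, 0.09, 0], 0],
  [[0.002, 0.117, 0], 0],
  [[0.002, 0.117, 0], 0],
  [[0.002, 0.117, 0], 0],
])

```text
time_s: 12.32
tcp_pos: [0.6078, -0.3865, 0.1204]
eef_rot: [-90.1, 0.0, 82.9]
contact_force: [-0.4, -0.7, 0.0]
gripper_width: 0.0004
```

Emit:
apply_moves([
  [[0.001, 0, 0.01], 0],
  [[0.0025, 0, 0.019], 0],
  [[0.003, 0, 0.027], 0],
  [[0.004, 0, 0.037], 0],
  [[0.005, 0, 0.0476], 0],
  [[0.008, 0, 0.057], 0],
  [[0.011, 0, 0.066], 0],
  [[0.0147, 0, 0.0746], 0],
  [[0.02, 0, 0.083], 0],
  [[0.025, 0, 0.091], 0],
  [[0.0306, 0, 0.0985], 0],
  [[0.0306, 0, 0.0985], 0],
  [[0.0306, 0, 0.0985], 0],
])

```text
time_s: 13.95
tcp_pos: [0.5137, -0.3431, 0.1193]
eef_rot: [-90.0, 0.0, 82.9]
contact_force: [0.9, 0.6, 0.5]
gripper_width: 0.0002
```

```bash
python3 - <<'E'
from h import *
np.set_printoptions(precision=4,suppress=True)
s=get_state();print(s["tcp_pos"],s["eef_rot"],s["contact_force"])
c=cam("scene");crop(c,"s6.png",120,320,80,260,4)
c=cam("wrist");crop(c,"w6.png",0,560,0,420,1)
c=cam("top");crop(c,"t6.png",300,440,140,300,3.5)
E
```

```text
[ 0.5137 -0.3431  0.1193] [-90.0129   0.0083  82.9197] [0.9035 0.6476 0.4763]
```

View pics/s6.png

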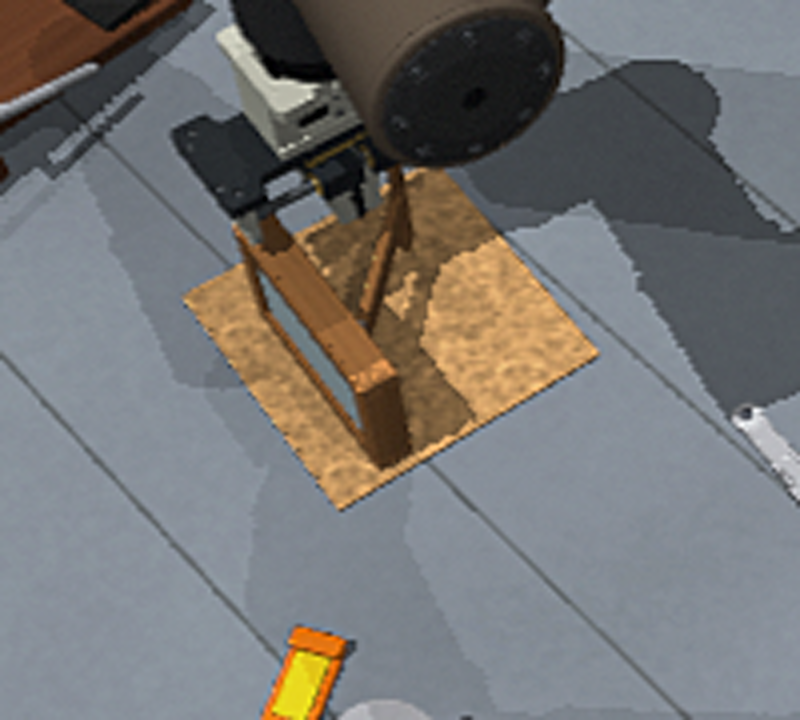

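View pics/w6.png

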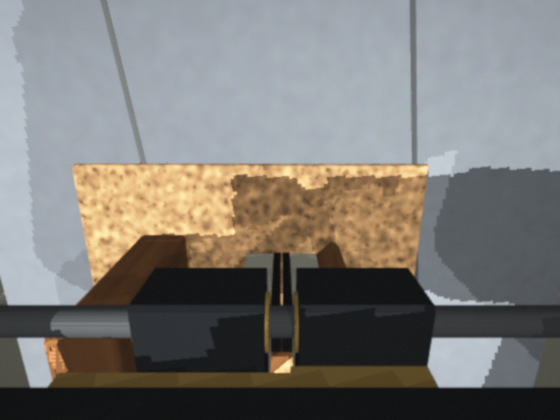

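View pics/t6.png

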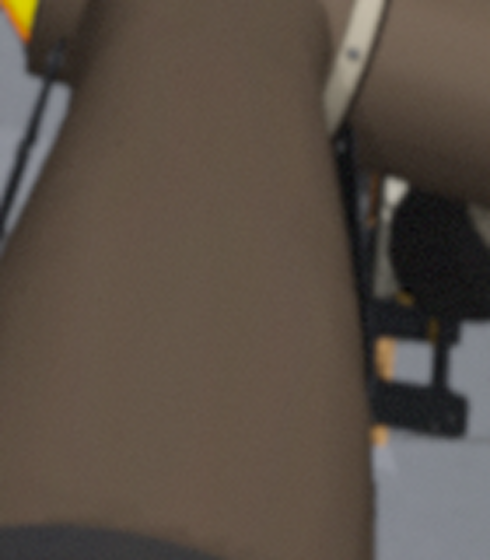

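Emit:
apply_moves([
  [[0.005, 0, 0.005], 0],
  [[0.01, 0, 0.01], 0],
  [[0.014, 0, 0.0135], 0],
  [[0.018, 0, 0.0165], 0],
  [[0.0214, 0, 0.0191], 0],
  [[0.0214, 0, 0.0191], 0],
  [[0.0214, 0, 0.0191], 0],
])

```text
time_s: 14.98
tcp_pos: [0.4971, -0.3194, 0.1192]
eef_rot: [-90.0, -0.0, 82.9]
contact_force: [0.3, 0.5, 0.3]
gripper_width: 0.0006
```

```bash
cat >m.py <<'E'
from h import *
import sys
np.set_printoptions(precision=4,suppress=True)
s=get_state();print(s["tcp_pos"],s["eef_rot"],s["contact_force"])
c=cam("scene");crop(c,sys.argv[1]+".png",120,320,80,260,4);P=pts(c)
hsv=cv2.cvtColor(c["px"],cv2.COLOR_BGR2HSV)
br=cv2.inRange(hsv,(3,80,40),(18,255,255))>0
m=br&(P[...,2]>.095)&(P[...,2]<.111)&(P[...,0]>.40)&(P[...,0]<.7)&(P[...,1]>-.42)&(P[...,1]<-.15)
for k in sorted(cv2.findContours((m*255).astype(np.uint8),0,2)[0],key=cv2.contourArea)[::-1][:3]:
    g=np.array([ray(c,*p[0],.104)[:2] for p in k],np.float32)*1000; r=cv2.minAreaRect(g); print(len(k),r,cv2.boxPoints(r).tolist())
np.savez("last.npz",P=P,**c)
E
python3 m.py s7
```

```text
[ 0.4971 -0.3194  0.1192] [-89.9959  -0.0001  82.9051] [0.2839 0.5224 0.3188]
62 ((597.9589233398438, -267.47125244140625), (162.17169189453125, 28.789823532104492), 81.9255599975586) [[572.3174438476562, -345.7313232421875], [600.8218383789062, -349.775146484375], [623.6004028320312, -189.211181640625], [595.0960083007812, -185.1673583984375]]
```

View pics/s7.png

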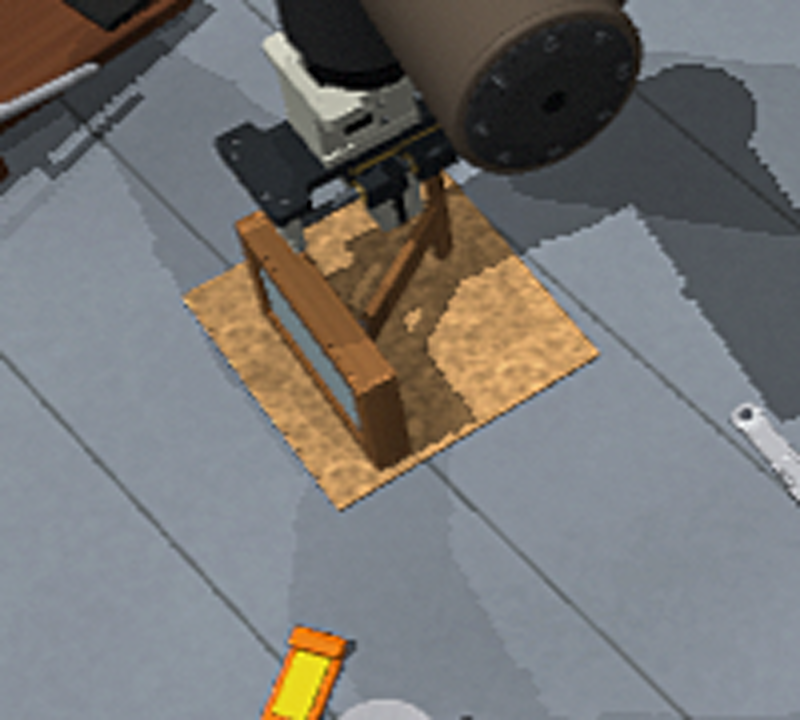

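Emit:
apply_moves([
  [[0.0017, 0, 0.0011], 0],
  [[0.0034, 0, 0.0022], 0],
  [[0.005, 0, 0.0032], 0],
  [[0.005, 0, 0.0032], 0],
])

```text
time_s: 15.52
tcp_pos: [0.4945, -0.3139, 0.1192]
eef_rot: [-90.0, -0.0, 82.9]
contact_force: [0.1, -0.7, -0.4]
gripper_width: 0.0004
```

Emit:
apply_moves([
  [[0.0017, 0, 0.0011], 0],
  [[0.0034, 0, 0.0022], 0],
  [[0.0034, 0, 0.0022], 0],
])

```text
time_s: 15.9
tcp_pos: [0.4927, -0.3103, 0.1192]
eef_rot: [-90.0, -0.0, 82.9]
contact_force: [0.3, -0.3, -0.3]
gripper_width: 0.0007
```

```bash
python3 m.py s8
```

```text
[ 0.4927 -0.3103  0.1192] [-89.9954  -0.0034  82.9071] [ 0.2633 -0.2971 -0.3385]
81 ((596.2301635742188, -266.9162902832031), (162.5851593017578, 28.675235748291016), 78.0949935913086) [[565.4310913085938, -343.50262451171875], [593.4895629882812, -349.41802978515625], [627.0292358398438, -190.3299560546875], [598.9707641601562, -184.41455078125]]
```

View pics/s8.png

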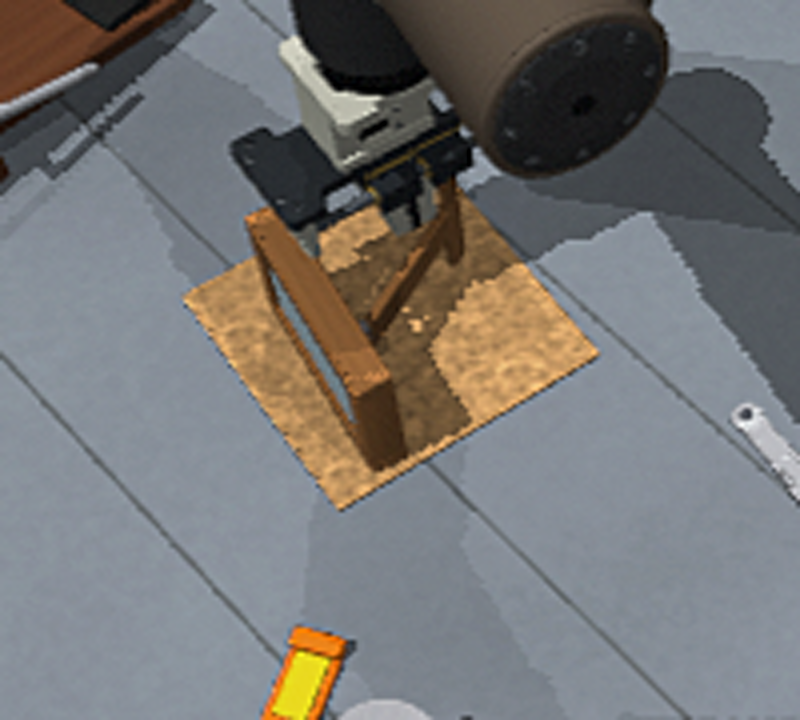

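Emit:
apply_moves([
  [[-0.006, 0, -0.004], 0],
  [[-0.01, 0, -0.007], 0],
  [[-0.01, -0.03, -0.007], 0],
  [[-0.01, -0.08, -0.007], 0],
  [[-0.01, -0.12, -0.007], 0],
  [[-0.06, -0.15, 0.05], 0],
  [[-0.12, -0.15, 0.1], 0],
  [[-0.16, -0.15, 0.12], 0],
  [[-0.18, -0.15, 0.12], 0],
  [[-0.18, -0.15, 0.12], 0],
], gripper=0.55)

```text
time_s: 17.2
tcp_pos: [0.35, -0.4763, 0.2689]
eef_rot: [-90.0, -0.0, 82.7]
contact_force: [-0.2, 0.5, -0.1]
gripper_width: 0.048
```

```bash
python3 m.py s9; python3 - <<'E'
from h import *
c=cam("top");crop(c,"t9.png",300,440,140,300,3.5)
c=cam("wrist");crop(c,"w9.png",0,560,0,420,1)
E
```

```text
[ 0.35   -0.4763  0.2689] [-89.9746  -0.0016  82.7004] [-0.2013  0.5489 -0.0702]
85 ((596.017333984375, -267.06475830078125), (163.48085021972656, 27.96938133239746), 77.71711730957031) [[564.9634399414062, -343.9590148925781], [592.2925415039062, -349.9091491699219], [627.0712280273438, -190.17050170898438], [599.7421264648438, -184.22036743164062]]
8 ((471.8375549316406, -289.7451171875), (18.03594207763672, 9.462878227233887), 21.479097366333008) [[461.71337890625, -288.6443176269531], [465.1783447265625, -297.4499816894531], [481.96173095703125, -290.8459167480469], [478.49676513671875, -282.0402526855469]]
```

View pics/s9.png

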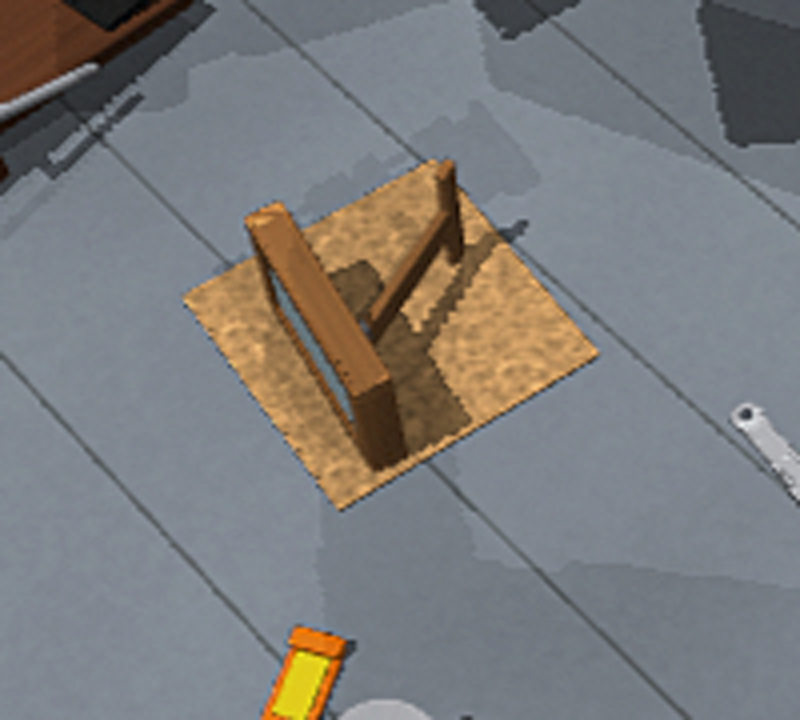

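View pics/t9.png

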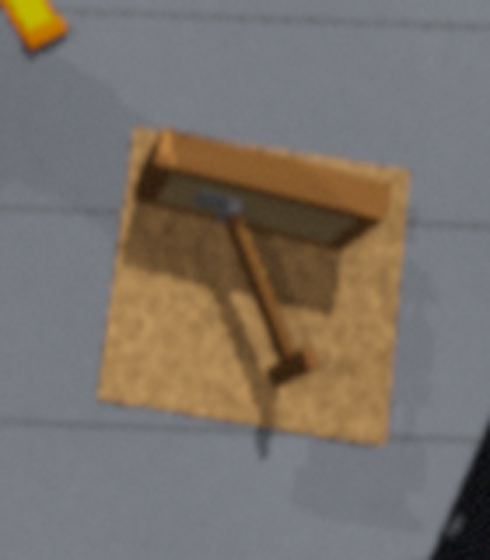

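View pics/w9.png

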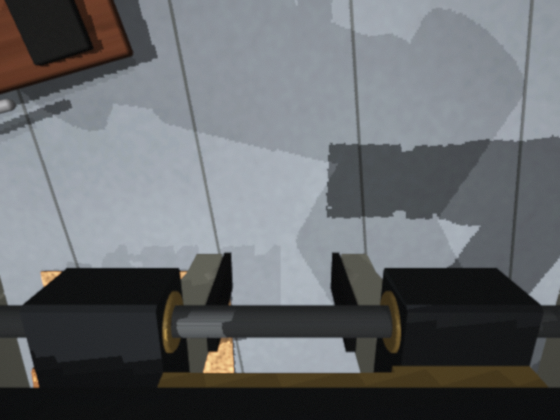

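```bash
python3 - <<'E'
from h import *
np.set_printoptions(precision=4,suppress=True)
c=cam("top");P=pts(c);hsv=cv2.cvtColor(c["px"],cv2.COLOR_BGR2HSV)
m=(P[...,2]>.096)&(P[...,2]<.112)&(P[...,0]>.53)&(P[...,0]<.7)&(P[...,1]>-.42)&(P[...,1]<-.15)
k=max(cv2.findContours((m*255).astype(np.uint8),0,2)[0],key=cv2.contourArea)
g=np.array([ray(c,*p[0],.104)[:2] for p in k],np.float32)*1000; r=cv2.minAreaRect(g); print(r,cv2.boxPoints(r))
print(get_state()["tcp_pos"],get_state()["joints"])
E
```

```text
((591.579345703125, -270.0525817871094), (160.02322387695312, 30.556228637695312), 77.89785766601562) [[ 559.866  -345.0828]
 [ 589.743  -351.4891]
 [ 623.2927 -195.0223]
 [ 593.4156 -188.6161]]
[ 0.3517 -0.4738  0.269 ] [-34.4471  13.5525 -12.3002  -0.0094 -64.1677  27.3792]
```

Emit:
apply_moves([
  [[0.045, 0, -0.033], 1],
  [[0.09, 0, -0.066], 2],
  [[0.135, 0, -0.1], 3],
  [[0.18, 0, -0.133], 4],
  [[0.225, 0, -0.166], 5],
  [[0.27, 0, -0.2], 5],
  [[0.298, 0, -0.22], 5],
  [[0.298, 0, -0.22], 5],
  [[0.298, 0, -0.22], 5],
  [[0.298, 0, -0.22], 5],
], gripper=0.7)

```text
time_s: 18.65
tcp_pos: [0.606, -0.206, 0.2694]
eef_rot: [-90.0, 0.0, 77.9]
contact_force: [-1.3, -0.5, 0.0]
gripper_width: 0.0613
```

```bash
python3 - <<'E'
from h import *
np.set_printoptions(precision=4,suppress=True)
s=get_state();print(s["tcp_pos"],s["eef_rot"])
c=cam("wrist");P=pts(c);crop(c,"w10.png",0,560,0,420,1)
E
```

```text
[ 0.606  -0.206   0.2694] [-90.0022   0.0007  77.8818]
```

View pics/w10.png

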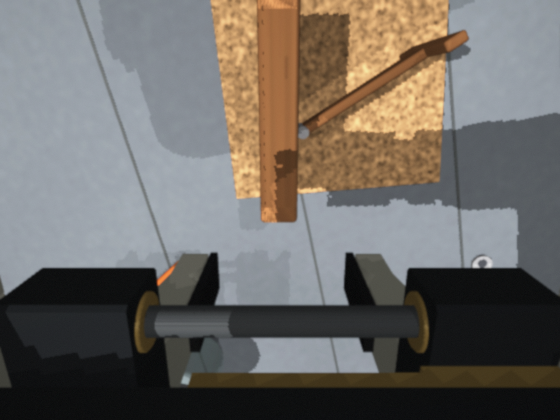

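```bash
python3 - <<'E'
from h import *
np.set_printoptions(precision=4,suppress=True)
c=cam("wrist");P=pts(c)
m=(P[...,2]>.096)&(P[...,2]<.112);m[:,:240]=0;m[:,320:]=0;m[240:]=0
k=max(cv2.findContours((m*255).astype(np.uint8),0,2)[0],key=cv2.contourArea)
g=np.array([ray(c,*p[0],.104)[:2] for p in k],np.float32)*1000; r=cv2.minAreaRect(g); print(r,cv2.boxPoints(r))
print(np.median(P[m][:,2]))
E
```

```text
((595.5433349609375, -267.4805908203125), (150.2196807861328, 27.63808250427246), 77.82279205322266) [[ 566.1918 -337.9855]
 [ 593.2081 -343.8154]
 [ 624.8948 -196.9757]
 [ 597.8786 -191.1458]]
0.10354805369690984
```

Emit:
apply_moves([
  [[-0.001, 0.05, -0.002], 0],
  [[-0.001, 0.09, -0.002], 0],
  [[-0.001, 0.12, -0.002], 0],
  [[-0.001, 0.145, -0.002], 0],
  [[-0.001, 0.158, -0.002], 0],
  [[-0.001, 0.158, -0.002], 0],
  [[-0.001, 0.158, -0.002], 0],
])

```text
time_s: 19.62
tcp_pos: [0.6089, -0.2073, 0.1123]
eef_rot: [-90.1, -0.0, 77.9]
contact_force: [0.4, -0.1, 0.5]
gripper_width: 0.0611
```

Emit:
apply_moves([
  [[0, 0, 0], 0],
  [[0, 0, 0], 0],
  [[0, 0, 0], 0],
  [[0, 0, 0], 0],
  [[0, 0, 0], 0],
], gripper=0, grip_force=14)

```text
time_s: 20.25
tcp_pos: [0.6083, -0.2071, 0.1113]
eef_rot: [-90.0, -0.0, 77.9]
contact_force: [-1.2, 1.5, 2.0]
gripper_width: 0.0279
```

Emit:
apply_moves([
  [[-0.001, -0.004, 0], 0],
  [[-0.001, -0.009, 0], 0],
  [[-0.002, -0.014, 0], 0],
  [[-0.003, -0.02, 0], 0],
  [[-0.004, -0.025, 0], 0],
  [[-0.005, -0.03, 0], 0],
  [[-0.005, -0.03, 0], 0],
])

```text
time_s: 21.12
tcp_pos: [0.6076, -0.2121, 0.1419]
eef_rot: [-90.1, -0.0, 77.9]
contact_force: [-0.6, 1.2, -1.0]
gripper_width: 0.0279
```

```bash
python3 m.py s11
```

```text
[ 0.6076 -0.2121  0.1419] [-90.0662  -0.0016  77.9075] [-0.6272  1.1513 -1.0365]
20 ((611.4050903320312, -196.8549041748047), (16.771791458129883, 28.397424697875977), 78.94700622558594) [[595.862060546875, -202.3631134033203], [623.732666015625, -207.80738830566406], [626.9481201171875, -191.34669494628906], [599.0775146484375, -185.9024200439453]]
```

View pics/s11.png

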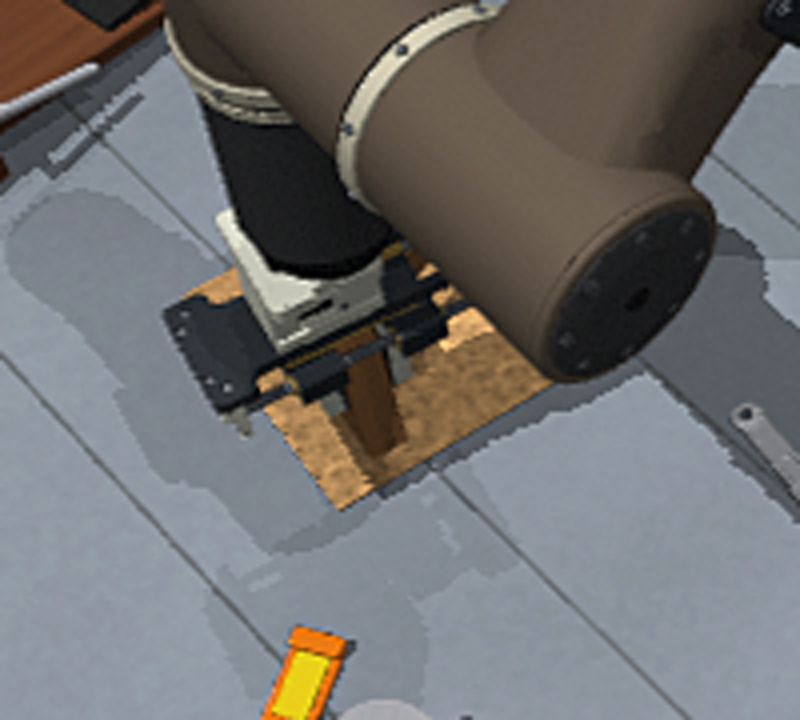

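Emit:
apply_moves([
  [[-0.005, -0.006, 0], 0],
  [[-0.01, -0.013, 0], 0],
  [[-0.016, -0.02, 0], 0],
  [[-0.023, -0.027, 0], 0],
  [[-0.031, -0.034, 0], 0],
  [[-0.039, -0.04, 0], 0],
  [[-0.047, -0.045, 0], 0],
  [[-0.055, -0.05, 0], 0],
  [[-0.062, -0.054, 0], 0],
  [[-0.07, -0.057, 0], 0],
  [[-0.079, -0.06, 0], 0],
  [[-0.088, -0.063, 0], 0],
  [[-0.088, -0.063, 0], 0],
  [[-0.088, -0.063, 0], 0],
])

```text
time_s: 22.92
tcp_pos: [0.5887, -0.298, 0.204]
eef_rot: [-90.0, -0.0, 77.9]
contact_force: [-0.0, -0.1, -5.4]
gripper_width: 0.0281
```

```bash
python3 m.py s12; python3 - <<'E'
from h import *
c=cam("wrist");crop(c,"w12.png",0,560,0,420,1)
E
```

```text
[ 0.5887 -0.298   0.204 ] [-89.9852  -0.0079  77.8896] [-0.0412 -0.0627 -5.3626]
13 ((603.748046875, -290.1990051269531), (31.565387725830078, 4.283252239227295), 79.6258316040039) [[598.79931640625, -305.3380432128906], [603.0125732421875, -306.1093444824219], [608.69677734375, -275.0599670410156], [604.4835205078125, -274.2886657714844]]
16 ((595.0516967773438, -262.9617614746094), (5.4053635597229, 22.729480743408203), 79.68327331542969) [[583.3866577148438, -263.58544921875], [605.7487182617188, -267.65606689453125], [606.7167358398438, -262.33807373046875], [584.3546752929688, -258.2674560546875]]
2 ((599.1663818359375, -313.1746826171875), (2.5495383739471436, 0.0), 137.2119140625) [[600.1018676757812, -314.0406188964844], [600.1018676757812, -314.0406188964844], [598.2308959960938, -312.3087463378906], [598.2308959960938, -312.3087463378906]]
```

View pics/s12.png

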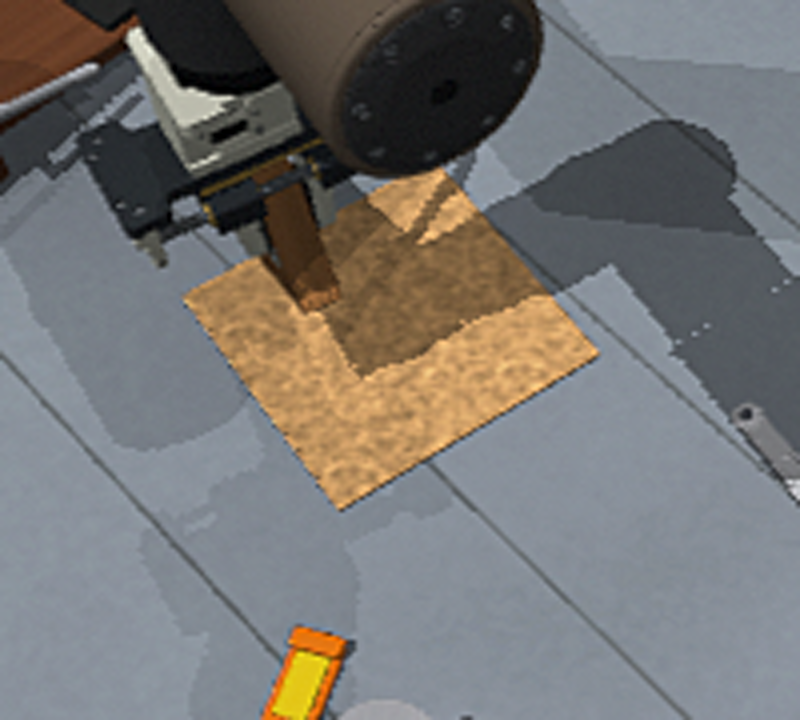

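View pics/w12.png

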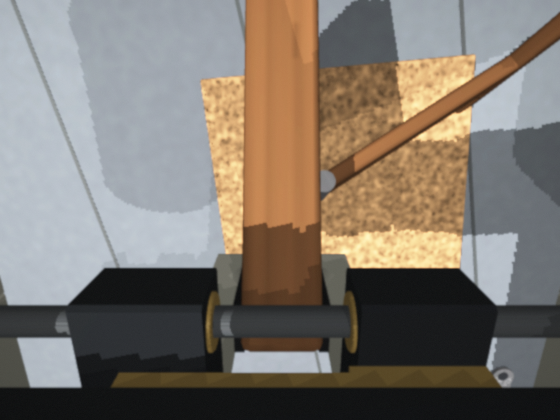

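```bash
cat > tilt.py <<'E'
from h import *
np.set_printoptions(precision=4,suppress=True)
s=get_state(); c=cam("wrist");P=pts(c)
print(s["tcp_pos"],s["contact_force"],s["moment"])
for v in (5,60,120,180,215,240): print(v,P[v,280])
a=P[100,280];b=P[215,280] if P[215,280][2]>0 else P[200,280]
print("tilt deg",np.degrees(np.arctan2(b[2]-a[2],np.hypot(*(b-a)[:2]))))
E
python3 tilt.py
```

```text
[ 0.5888 -0.2978  0.204 ] [-0.0041 -0.4622 -4.8553] [ 0.3015 -0.0315  0.0155]
5 [ 0.5663 -0.4092  0.1433]
60 [ 0.5705 -0.3897  0.1532]
120 [ 0.5748 -0.3694  0.1628]
180 [ 0.579  -0.3501  0.173 ]
215 [ 0.5813 -0.339   0.178 ]
240 [ 0.583  -0.3314  0.1818]
tilt deg 25.118786107585144
```

Emit:
apply_moves([
  [[0, 0, 0], 0],
  [[0, 0, 0], 0],
], grip_force=9)

```text
time_s: 23.32
tcp_pos: [0.589, -0.2978, 0.2042]
eef_rot: [-90.0, -0.0, 77.9]
contact_force: [0.3, 1.8, 2.6]
gripper_width: 0.0275
```

```bash
python3 tilt.py
```

```text
[ 0.589  -0.2978  0.2042] [0.3385 1.8185 2.6248] [ 0.8584  0.1681 -0.0175]
5 [ 0.5609 -0.4369  0.0002]
60 [ 0.5698 -0.3945  0.0853]
120 [ 0.5759 -0.3661  0.1205]
180 [ 0.5805 -0.3444  0.1496]
215 [ 0.5827 -0.3339  0.1633]
240 [ 0.584  -0.3276  0.1729]
tilt deg 51.526679073130104
```

Emit:
apply_moves([
  [[0, -0.01, 0], 0],
  [[0, -0.02, 0], 0],
  [[0, -0.03, 0], 0],
  [[0.015, -0.03, -0.003], -2],
  [[0.03, -0.03, -0.006], -3.5],
  [[0.05, -0.03, -0.009], -5],
  [[0.066, -0.03, -0.011], -5],
  [[0.066, -0.03, -0.011], -5],
  [[0.066, -0.03, -0.011], -5],
])

```text
time_s: 24.5
tcp_pos: [0.6135, -0.2355, 0.2341]
eef_rot: [-90.0, 0.0, 82.9]
contact_force: [0.5, -0.5, -4.8]
gripper_width: 0.0276
```

```bash
python3 tilt.py;python3 m.py s13
```

```text
[ 0.6135 -0.2355  0.2341] [ 0.5073 -0.4641 -4.7856] [ 0.124   0.0921 -0.0366]
5 [ 0.5971 -0.3817  0.0037]
60 [ 0.6027 -0.3349  0.0954]
120 [ 0.6065 -0.304   0.1408]
180 [ 0.6092 -0.2817  0.1753]
215 [ 0.6105 -0.2714  0.1912]
240 [ 0.6113 -0.2647  0.2005]
tilt deg 55.84989881231411
[ 0.6134 -0.2358  0.2341] [-89.9824   0.0078  82.9046] [-0.6145  0.5607 -4.9314]
39 ((515.0869750976562, -265.027587890625), (70.92122650146484, 21.6472110748291), 39.070960998535156) [[480.734619140625, -278.9747009277344], [494.3784484863281, -295.7808532714844], [549.4393310546875, -251.08047485351562], [535.7955322265625, -234.27432250976562]]
6 ((629.260498046875, -220.74305725097656), (15.76699161529541, 3.515293836593628), 82.55992889404297) [[626.496826171875, -228.33258056640625], [629.9825439453125, -228.78778076171875], [632.024169921875, -213.15353393554688], [628.5384521484375, -212.69833374023438]]
```

View pics/s13.png

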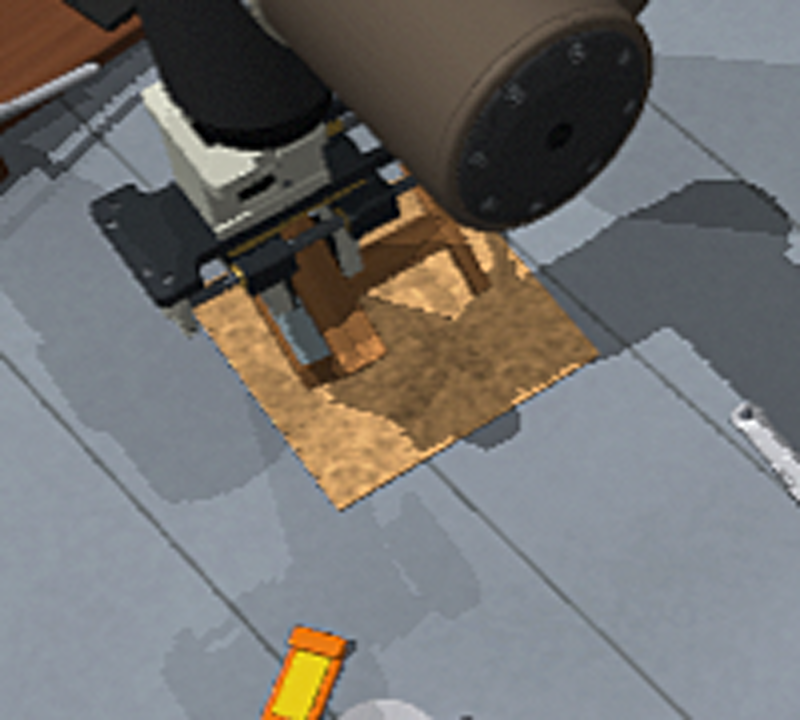

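Emit:
apply_moves([
  [[0.01, 0, 0], 0],
  [[0.022, 0, 0], 0],
  [[0.022, 0.01, 0], 0],
  [[0.022, 0.018, 0], 0],
  [[0.022, 0.024, 0], 0],
  [[0.022, 0.024, 0], 0],
  [[0.022, 0.024, 0], 0],
], grip_force=6.5)

```text
time_s: 25.48
tcp_pos: [0.6161, -0.2141, 0.21]
eef_rot: [-90.0, -0.0, 82.9]
contact_force: [-0.5, -0.5, -5.4]
gripper_width: 0.0282
```

```bash
python3 tilt.py
```

```text
[ 0.6161 -0.2141  0.21  ] [-0.5186 -0.4626 -5.4441] [0.1287 0.111  0.0002]
5 [ 0.6001 -0.3554  0.0045]
60 [ 0.6048 -0.3182  0.0032]
120 [ 0.6092 -0.2813  0.1021]
180 [ 0.612  -0.2588  0.1454]
215 [ 0.6132 -0.2488  0.1638]
240 [ 0.6139 -0.2428  0.1753]
tilt deg 61.78609083302097
```

Emit:
apply_moves([
  [[0, 0.002, 0], 0],
  [[0, 0.004, 0], 0],
  [[-0.005, 0.004, 0], 0],
  [[-0.012, 0.004, 0], 0],
  [[-0.02, 0.004, 0], 0],
  [[-0.028, 0.004, 0], 0],
  [[-0.035, 0.005, 0], 0],
  [[-0.041, 0.006, 0], 0],
  [[-0.041, 0.006, 0], 0],
])

```text
time_s: 26.65
tcp_pos: [0.6111, -0.2554, 0.204]
eef_rot: [-90.0, 0.0, 82.9]
contact_force: [-0.3, -2.9, 2.0]
gripper_width: 0.0278
```

```bash
python3 tilt.py;python3 m.py s14
```

```text
[ 0.6111 -0.2554  0.204 ] [-0.2894 -2.9434  1.9869] [-0.8767  0.3999  0.0164]
5 [ 0.5952 -0.3965  0.0005]
60 [ 0.6017 -0.3386  0.2962]
120 [ 0.6054 -0.3155  0.004 ]
180 [ 0.6076 -0.2959  0.1215]
215 [ 0.6084 -0.2885  0.1529]
240 [ 0.6088 -0.285   0.1713]
tilt deg 74.23061739285195
[ 0.6111 -0.2552  0.2041] [-90.0038   0.0263  82.8787] [-0.9446 -0.8791  2.1435]
17 ((577.0119018554688, -241.867431640625), (29.502944946289062, 13.577102661132812), 79.02869415283203) [[567.5399780273438, -255.05731201171875], [580.8689575195312, -257.6412658691406], [586.4838256835938, -228.67755126953125], [573.1548461914062, -226.09359741210938]]
18 ((620.6658935546875, -198.97616577148438), (12.778395652770996, 28.50984001159668), 65.48004913330078) [[605.044921875, -198.87322998046875], [630.983642578125, -210.70510864257812], [636.286865234375, -199.0791015625], [610.34814453125, -187.24722290039062]]
2 ((563.3661499023438, -248.2383575439453), (4.116482734680176, 0.0), -91.28459167480469) [[563.4122924804688, -246.18063354492188], [563.4122924804688, -246.18063354492188], [563.3200073242188, -250.29608154296875], [563.3200073242188, -250.29608154296875]]
```

View pics/s14.png

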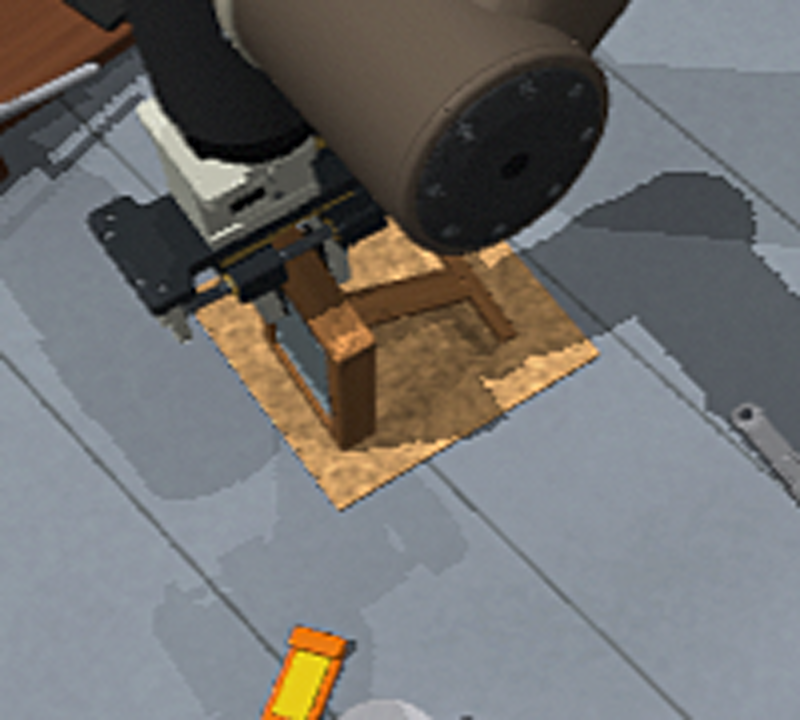

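Emit:
apply_moves([
  [[-0.007, 0.0015, 0], 0],
  [[-0.014, 0.003, 0], 0],
  [[-0.021, 0.005, 0], 0],
  [[-0.028, 0.007, 0], 0],
  [[-0.034, 0.008, 0], 0],
  [[-0.034, 0.008, 0], 0],
  [[-0.034, 0.008, 0], 0],
])

```text
time_s: 27.62
tcp_pos: [0.6067, -0.2884, 0.1959]
eef_rot: [-90.0, -0.0, 82.9]
contact_force: [0.7, 0.8, -5.2]
gripper_width: 0.0278
```

```bash
python3 tilt.py;python3 m.py s15;python3 - <<'E'
from h import *
c=cam("wrist");crop(c,"w15.png",0,560,0,420,1)
c=cam("top");crop(c,"t15.png",300,440,140,300,3.5)
E
```

```text
[ 0.6067 -0.2884  0.1959] [ 0.7094  0.766  -5.1519] [-0.0429  0.0808 -0.0023]
5 [ 0.5909 -0.4276  0.0012]
60 [ 0.5954 -0.3915  0.0039]
120 [ 0.6008 -0.349   0.0041]
180 [ 0.604  -0.3217  0.0847]
215 [ 0.6042 -0.3196  0.1396]
240 [ 0.6042 -0.319   0.1654]
tilt deg 71.8950284161229
[ 0.6067 -0.2883  0.196 ] [-89.9721  -0.0014  82.9033] [-0.1296 -0.7796 -5.5207]
20 ((616.7470703125, -222.34400939941406), (15.61392879486084, 28.069551467895508), 67.42640686035156) [[600.7906494140625, -224.1653289794922], [626.709716796875, -234.9403839111328], [632.7034912109375, -220.52268981933594], [606.784423828125, -209.7476348876953]]
9 ((579.2640380859375, -254.61065673828125), (15.738261222839355, 5.026455402374268), 51.352996826171875) [[572.3867797851562, -259.18695068359375], [576.3124389648438, -262.3260498046875], [586.1412963867188, -250.03436279296875], [582.2156372070312, -246.895263671875]]
8 ((577.3305053710938, -267.4847717285156), (6.187041282653809, 7.60603666305542), 47.205108642578125) [[572.438232421875, -267.17108154296875], [578.0194091796875, -272.33843994140625], [582.2227783203125, -267.7984619140625], [576.6416015625, -262.631103515625]]
```

View pics/s15.png

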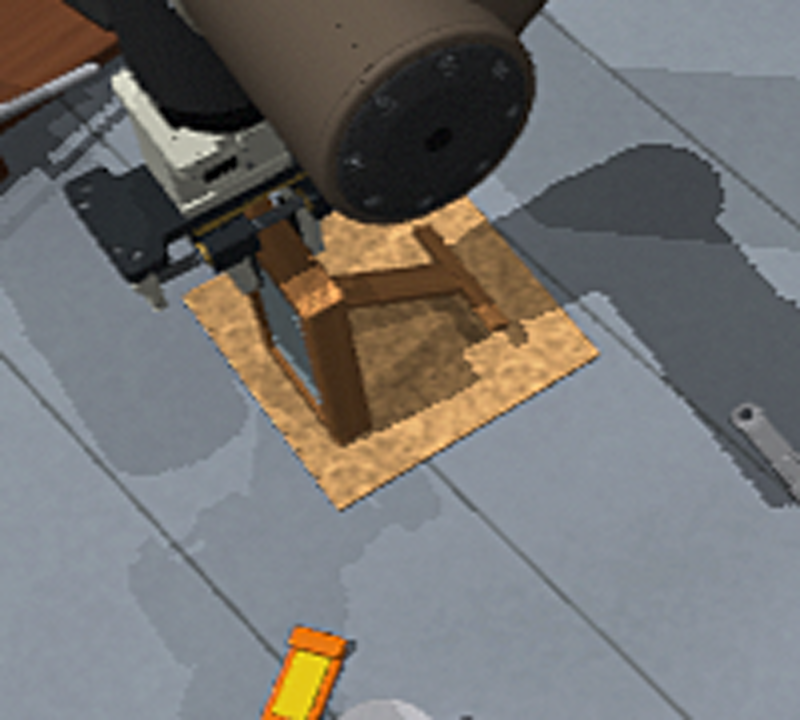

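View pics/w15.png

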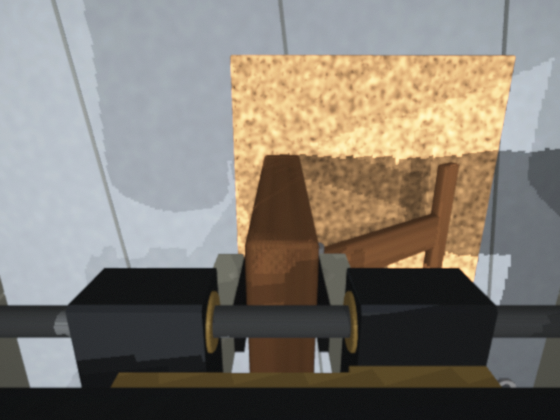

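View pics/t15.png

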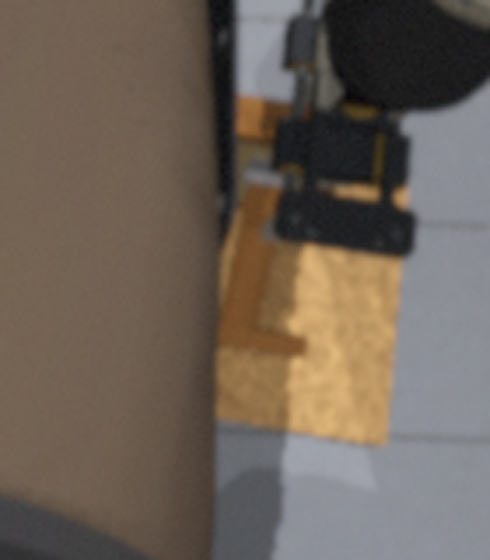

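Emit:
apply_moves([
  [[-0.005, -0.002, 0], 0],
  [[-0.01, -0.003, 0], 0],
  [[-0.016, -0.003, 0], 0],
  [[-0.02, -0.002, 0], 0],
  [[-0.02, 0, 0], 0],
  [[-0.02, 0.001, 0], 0],
  [[-0.02, 0.002, 0], 0],
  [[-0.02, 0.002, 0], 0],
])

```text
time_s: 28.82
tcp_pos: [0.6048, -0.3088, 0.1955]
eef_rot: [-90.1, 0.1, 82.9]
contact_force: [-2.0, -3.7, 5.3]
gripper_width: 0.0282
```

Emit:
apply_moves([
  [[0, 0.001, 0], 0],
  [[0, 0.002, 0], 0],
  [[0, 0.002, 0], 0],
])

```text
time_s: 29.2
tcp_pos: [0.6052, -0.3095, 0.1945]
eef_rot: [-90.2, 0.1, 82.9]
contact_force: [-1.1, -4.2, 8.4]
gripper_width: 0.0281
```

```bash
python3 tilt.py;python3 m.py s16
```

```text
[ 0.6052 -0.3095  0.1945] [-1.1422 -4.2218  8.3922] [-1.7171  1.3042  0.0079]
5 [ 0.5902 -0.4493 -0.0001]
60 [ 0.5947 -0.4134 -0.0002]
120 [ 0.6    -0.3706  0.0035]
180 [ 0.603  -0.3431  0.0834]
215 [ 0.6028 -0.3418  0.1411]
240 [ 0.6029 -0.3404  0.1648]
tilt deg 72.37972788379295
[ 0.6052 -0.3095  0.1945] [-90.1818   0.1303  82.939 ] [-2.5973 -5.7042  9.2756]
24 ((613.9867553710938, -244.84951782226562), (17.157434463500977, 29.8294620513916), 71.63066864013672) [[597.1285400390625, -248.29086303710938], [625.43798828125, -257.69134521484375], [630.844970703125, -241.40817260742188], [602.5355224609375, -232.0076904296875]]
6 ((579.1203002929688, -273.3629150390625), (6.202302932739258, 7.615006923675537), 47.20656967163086) [[574.2195434570312, -273.0518798828125], [579.8074340820312, -278.2252197265625], [584.0210571289062, -273.6739501953125], [578.4331665039062, -268.5006103515625]]
2 ((574.7965087890625, -292.75982666015625), (3.154134750366211, 0.0), -128.238525390625) [[575.7726440429688, -291.5211181640625], [575.7726440429688, -291.5211181640625], [573.8203735351562, -293.99853515625], [573.8203735351562, -293.99853515625]]
```

View pics/s16.png

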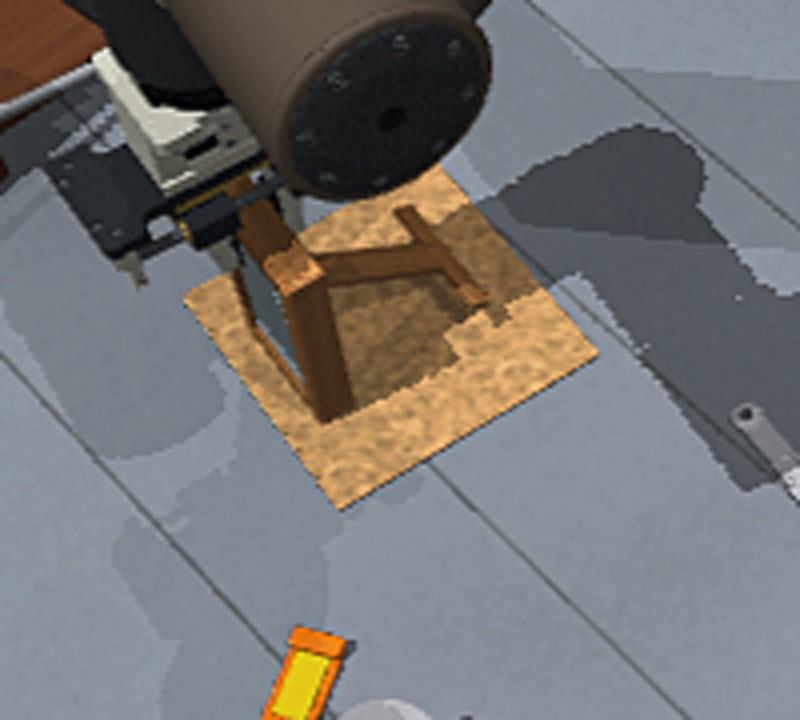

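Emit:
apply_moves([
  [[0, 0, 0], 0],
  [[0, 0, 0], 0],
  [[0, 0, 0], 0],
  [[0, 0, 0], 0],
  [[0, 0, 0], 0],
], gripper=0.6)

```text
time_s: 29.92
tcp_pos: [0.6044, -0.3081, 0.192]
eef_rot: [-90.0, -0.0, 82.9]
contact_force: [-0.3, -1.1, -0.0]
gripper_width: 0.0521
```

```bash
python3 tilt.py;python3 m.py s17;python3 - <<'E'
from h import *
c=cam("wrist");crop(c,"w17.png",0,560,0,420,1)
E
```

```text
[ 0.6044 -0.3081  0.192 ] [-0.2709 -1.079  -0.0121] [0.0391 0.1288 0.0048]
5 [ 0.5889 -0.4469 -0.0003]
60 [ 0.5933 -0.4113 -0.    ]
120 [ 0.5986 -0.3689  0.0028]
180 [ 0.6014 -0.3455  0.0971]
215 [ 0.6012 -0.3454  0.153 ]
240 [ 0.6019 -0.3397  0.1638]
tilt deg 75.48663834671412
[ 0.6045 -0.3082  0.192 ] [-89.9947  -0.0027  82.9053] [-0.5455 -0.0187  0.5574]
19 ((613.1591796875, -247.0065460205078), (14.901041984558105, 28.01435089111328), 76.45697784423828) [[597.7967529296875, -250.96975708007812], [625.0321044921875, -257.530029296875], [628.5216064453125, -243.0433349609375], [601.2862548828125, -236.48306274414062]]
8 ((614.469482421875, -334.1352844238281), (12.33728313446045, 4.5605998039245605), 74.16915130615234) [[610.5928955078125, -339.4478759765625], [614.98046875, -340.6920166015625], [618.3460693359375, -328.82269287109375], [613.95849609375, -327.57855224609375]]
1 ((571.946044921875, -292.263671875), (0.0, 0.0), 0.0) [[571.946044921875, -292.263671875], [571.946044921875, -292.263671875], [571.946044921875, -292.263671875], [571.946044921875, -292.263671875]]
```

View pics/s17.png

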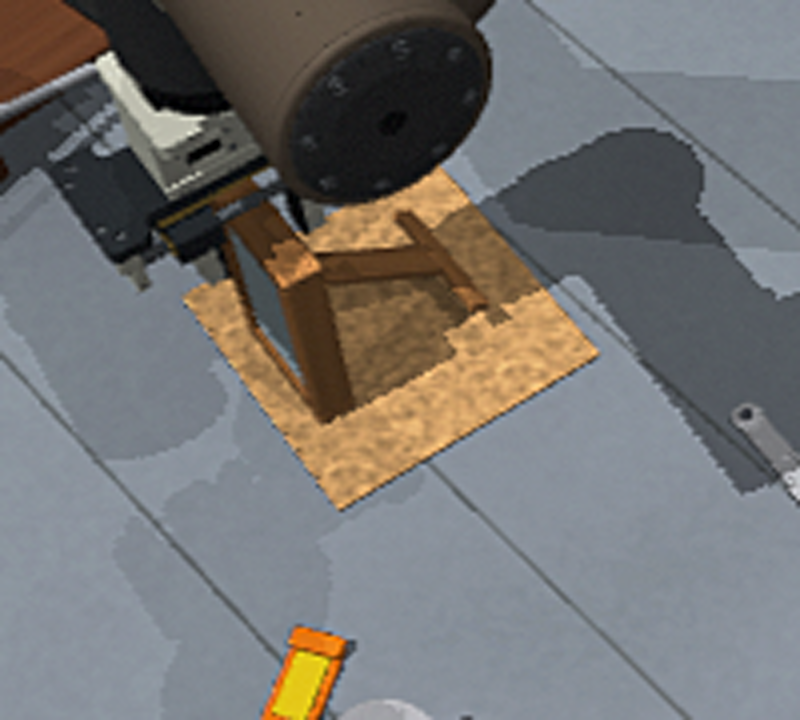

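View pics/w17.png

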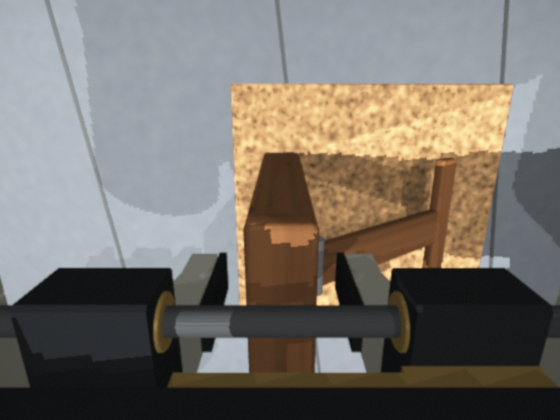

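Emit:
apply_moves([
  [[0, 0, 0.001], 0],
  [[0, 0, 0.003], 0],
  [[0, 0, 0.006], 0],
  [[0, 0, 0.009], 0],
  [[0, 0, 0.012], 0],
  [[0, 0, 0.015], 0],
  [[0, 0, 0.018], 0],
  [[0, 0, 0.021], 0],
  [[0, 0, 0.024], 0],
  [[0, 0, 0.024], 0],
], gripper=0.5)

```text
time_s: 31.32
tcp_pos: [0.5803, -0.3052, 0.1922]
eef_rot: [-90.0, -0.0, 82.9]
contact_force: [-0.4, 0.3, 0.9]
gripper_width: 0.0439
```

```bash
python3 m.py s18;python3 - <<'E'
from h import *
c=cam("wrist");crop(c,"w18.png",0,560,0,420,1)
E
```

```text
[ 0.5803 -0.3052  0.1922] [-89.9844  -0.0028  82.8987] [-0.372   0.3184  0.8974]
20 ((594.8782348632812, -243.697509765625), (22.674062728881836, 28.808101654052734), 61.069705963134766) [[576.7874145507812, -246.65188598632812], [602.0005493164062, -260.5876770019531], [612.9690551757812, -240.74313354492188], [587.7559204101562, -226.80734252929688]]
```

View pics/s18.png

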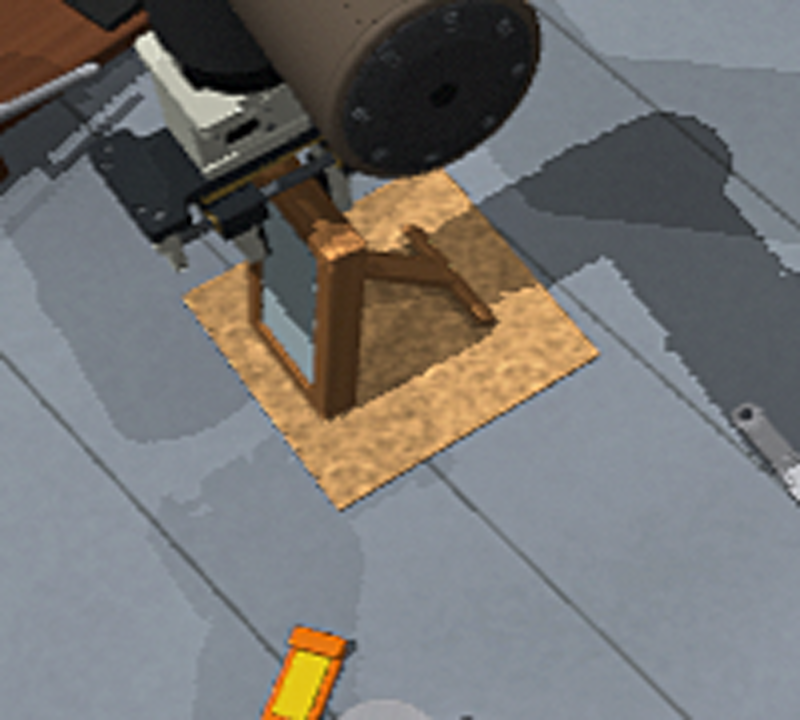

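View pics/w18.png

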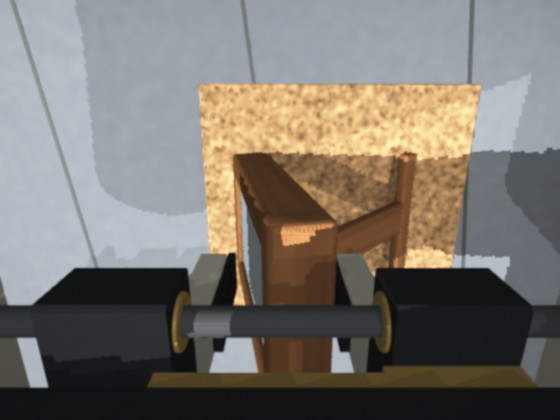

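Emit:
apply_moves([
  [[0, 0, 0.003], 0],
  [[0, 0, 0.006], 0],
  [[0, 0, 0.009], 0],
  [[0, 0, 0.011], 0],
  [[0, 0, 0.011], 0],
])

```text
time_s: 32.05
tcp_pos: [0.5699, -0.304, 0.1923]
eef_rot: [-90.0, 0.0, 82.9]
contact_force: [1.6, 0.4, -0.1]
gripper_width: 0.0441
```

```bash
python3 m.py s19;python3 - <<'E'
from h import *
c=cam("wrist");crop(c,"w19.png",0,560,0,420,1)
E
```

```text
[ 0.5699 -0.304   0.1923] [-90.0405   0.0056  82.904 ] [ 1.6341  0.3841 -0.0533]
18 ((594.9385986328125, -243.77163696289062), (22.041305541992188, 29.57233428955078), 59.828956604003906) [[576.61669921875, -245.8680419921875], [602.182861328125, -260.7305908203125], [613.260498046875, -241.67523193359375], [587.6943359375, -226.81268310546875]]
```

View pics/s19.png

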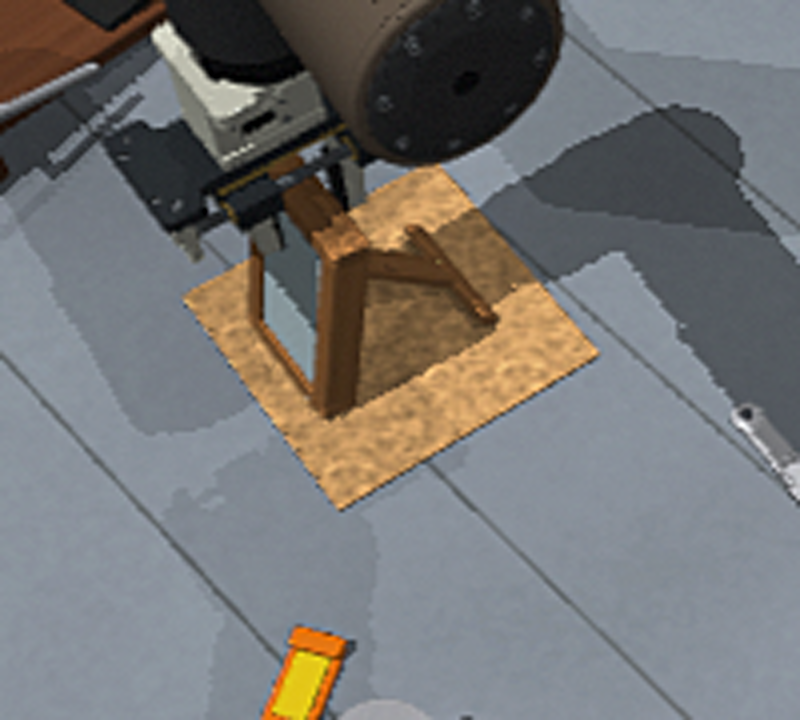

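View pics/w19.png

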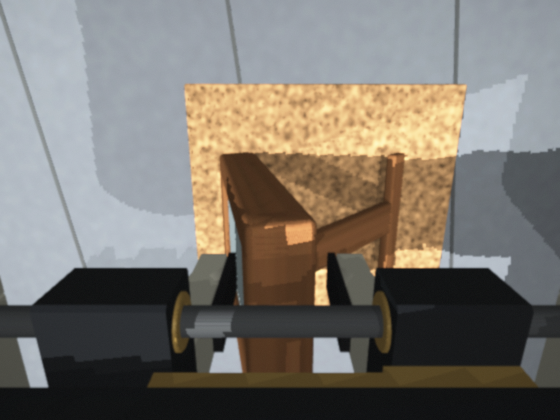

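Emit:
apply_moves([
  [[0, 0, -0.002], 0],
  [[0, 0, -0.003], 0],
  [[0, 0, -0.003], 0],
  [[0, 0, -0.003], 0],
  [[0, 0, -0.003], 0],
  [[0, -0.02, -0.003], 0],
  [[0, -0.05, -0.003], 0],
  [[0, -0.09, -0.003], 0],
  [[0, -0.13, -0.003], 0],
  [[0, -0.15, 0.05], 0],
  [[-0.05, -0.15, 0.12], 0],
  [[-0.1, -0.15, 0.16], 0],
  [[-0.1, -0.15, 0.16], 0],
  [[-0.1, -0.15, 0.16], 0],
], gripper=0.85)

```text
time_s: 33.9
tcp_pos: [0.3971, -0.3842, 0.3426]
eef_rot: [-90.0, 0.0, 82.8]
contact_force: [0.4, -0.0, 0.4]
gripper_width: 0.0745
```

```bash
python3 m.py s20;python3 - <<'E'
from h import *
np.set_printoptions(precision=4,suppress=True)
c=cam("top");crop(c,"t20.png",300,440,140,300,3.5)
c=cam("scene");crop(c,"s20f.png",0,560,0,420,1)
E
```

```text
[ 0.3971 -0.3842  0.3426] [-90.037    0.0115  82.7552] [ 0.3784 -0.0074  0.4373]
20 ((593.09521484375, -244.28619384765625), (16.28252410888672, 29.83818817138672), 69.80293273925781) [[576.28271484375, -246.77603149414062], [604.2861328125, -257.0776672363281], [609.90771484375, -241.79635620117188], [581.904296875, -231.49472045898438]]
8 ((593.15087890625, -331.5), (16.23381996154785, 5.120455265045166), 52.69350814819336) [[586.1949462890625, -336.404541015625], [590.267822265625, -339.5079345703125], [600.1068115234375, -326.595458984375], [596.033935546875, -323.4920654296875]]
```

View pics/s20.png

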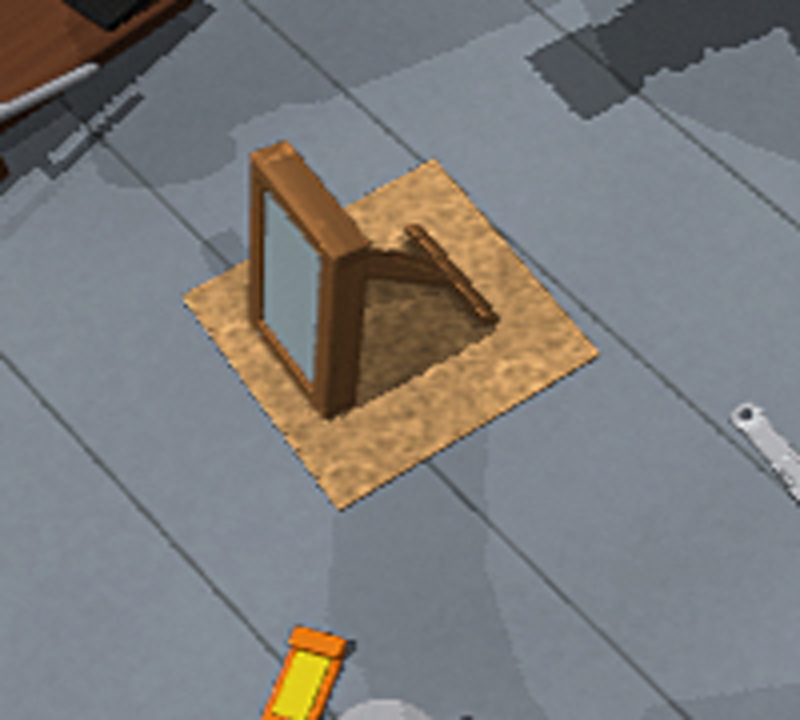

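View pics/t20.png

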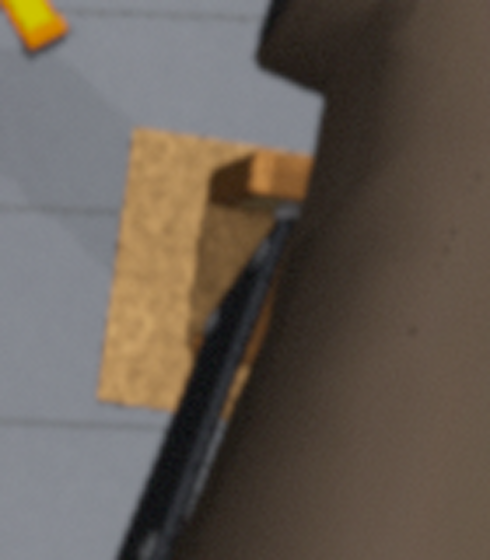

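View pics/s20f.png

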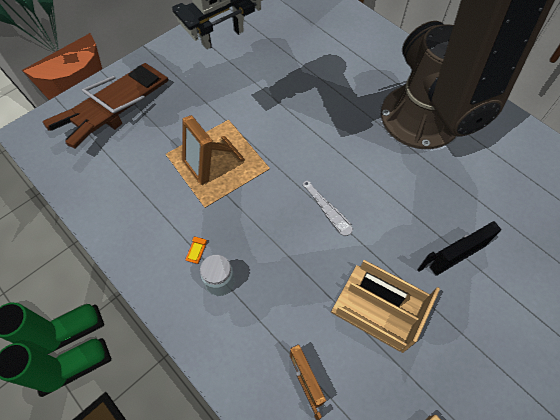

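```bash
python3 - <<'E'
from h import *
np.set_printoptions(precision=4,suppress=True)
c=cam("scene");P=pts(c);O=np.array([.5387,-.2817]);a=np.radians(-7.15)
ex=np.array([np.cos(a),np.sin(a)]);ey=np.array([-ex[1],ex[0]])
def M(p): d=p[:2]-O; return np.array([d@ex,d@ey])
for n,(u,v) in dict(lowfrontA=(120+258/4,80+325/4),lowfrontB=(120+322/4,80+416/4),lowbackB=(120+355/4,80+405/4),footnear=(120+495/4,80+326/4)).items(): print(n,M(ray(c,u,v,.004)))
q=P[135:170,188:197].reshape(-1,3); 
hsv=cv2.cvtColor(c["px"],cv2.COLOR_BGR2HSV)
sel=(hsv[...,1]<70); sel[:128]=0; sel[176:]=0; sel[:,:186]=0; sel[:,201:]=0
sel&=(P[...,2]>.03)
q=P[sel]; u,s,vt=np.linalg.svd(q-q.mean(0)); n=vt[2]; n*=np.sign(n[0]); print(len(q),"glass normal",n,"lean",np.arcsin(n[2]),"yaw",np.degrees(np.arctan2(n[1],n[0])),s)
m=(P[...,2]>.012)&(P[...,2]<.06)&(P[...,0]<.545)&(P[...,0]>.43)&(P[...,1]>-.39)&(P[...,1]<-.17)
f=P[m]; mm=np.array([M(p) for p in f]); print("leg pts x",mm[:,0].min(),"low y range",mm[mm[:,0]<-.02][:,1].min(),mm[mm[:,0]<-.02][:,1].max())
s=get_state();print(s["time_s"],s["contact_force"])
E
```

```text
lowfrontA [ 0.0749 -0.0501]
lowfrontB [0.0773 0.0387]
lowbackB [0.0547 0.0442]
footnear [-0.0574  0.0459]
441 glass normal [ 0.8815 -0.467   0.0704] lean 0.07042143664406503 yaw -27.91496414195283 [1.8135 0.5515 0.1778]
leg pts x -0.059112701081061265 low y range -0.053810345841565375 0.04415140338415037
34.1 [0.6532 0.0779 0.8409]
```

```bash
python3 - <<'E'
from h import *
np.set_printoptions(precision=4,suppress=True)
c=cam("scene");O=np.array([.5387,-.2817]);a=np.radians(-7.15)
ex=np.array([np.cos(a),np.sin(a)]);ey=np.array([-ex[1],ex[0]])
def W(x,y,z): p=O+x*ex+y*ey; return [p[0],p[1],z]
def M(p): d=p[:2]-O; return np.array([d@ex,d@ey])
for u,v in((182.5,120),(202,143.75)): print(M(ray(c,u,v,.166)))
for L in(0,.1,.22,.34):
    print(L,(proj(c,[W(.055+.028*np.cos(L)-.16*np.sin(L),y,.004+.16*np.cos(L)+.028*np.sin(L)) for y in(-.053,.047)])-[120,80]).ravel()*4)
E
```

```text
[ 0.0494 -0.0466]
[0.0478 0.043 ]
0 [197.547  180.5681 281.0107 289.5662]
0.1 [219.9126 166.3804 303.9381 274.607 ]
0.22 [247.4441 151.5905 332.0158 258.786 ]
0.34 [275.2096 139.4796 360.1746 245.5515]
```

```bash
python3 -c "
from plant import *
print(close_job())"
```

```text
the job is handed in; nothing more can be done
None
```

The mirror now stands on the cork mat on its lower edge and leg foot, with the glass towards the door. I handed the job in at about 34 s of the 72 s; `close_job` gave no verdict.

**What I did:**
- I lifted the mirror out of the rack, set it on its long side on the mat and let go.
- I pushed the leg out until the mirror itself began to turn. I took that as the stop; the angle measured about 0.99 rad.
- I gripped the top end lightly and let the mirror swing upright in the pads. I then set it down, let go, and eased it back onto its leg between the open fingers.

**Last checks, in the mat's frame:**

| Check | Measured | Allowed |
|---|---|---|
| Lower back edge, x | about +55 mm | 0 to 105 mm |
| Foot, x | about −57 mm | −105 to 0 mm |
| Middle in y | 3–6 mm off centre | within 52 mm (edge), 56 mm (foot) |
| Square with the mat | about 1–2° | 0.26 rad (15°) |
| Lean, from the top corners | about 0.22 rad | 0.10–0.34 rad |

- **Bystanders:** in the last picture the jar, clip, shoehorn and diary look where they were; I did not measure them.
- **Gripper:** it is well clear of the mirror.

**A check that disagreed:** a plane fitted to the glass depth points gave a lean of 0.07 rad and a turn of −28°. I set it aside because the points were very scattered. The edge and corner positions disagreed with it and were consistent with each other.

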